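# Measure out one level scoop of push rods

### The arm

A 6-joint arm with a two-finger parallel gripper is mounted at the origin on the work surface. World frame = base frame: x ahead of the robot, y to its left, z up, the work surface at z = 0. Lengths are in m, angles in rad, forces in N, time in s.
With the tool pointing down it reaches from about 0.35 to 0.775 m from the base axis. Payload 7.3 kg.
Tool frame: the origin (TCP) lies between the finger pads; the fingertips stand 25 mm ahead of it and the grasp point (between the pads) lies 6 mm ahead of it; z points along the fingers, y is the line along which they close (so a half turn about z gives the same grasp; the last joint's range is limited). The gripper opens to 92 mm and grips with 3 to 60 N. Pads are 19 mm wide; open, the fingers measure 130 mm over their backs; the gripper's body (75 mm by 190 mm) begins 47 mm behind the grasp point.
Start: joints at [-0.146, 0.342, 1.524, -0, 1.275, -0.146], TCP at [0.525, 0, 0.252] pointing down, gripper open.
Joint ranges: [-2.53, 2.53], [-0.77, 2.02], [0.04, 2.7], [-1, 4.14], [0.28, 2.66], [-3.11, 3.11]. Speed limits (rad/s): [2.57, 2.57, 3.14, 3.14, 3.14, 3.14].

### API

Orientations are given as [roll, pitch, yaw] about the fixed x, y, z axes, in that order (R = Rz(yaw) Ry(pitch) Rx(roll)).
In Python, from workcell import arm gives the robot as it stands. The module is installed in compiled form; this text tells all that it offers.
- The arm moves only by the tool play_rows, never from a script. Its argument "rows" is a list of rows, each an object with "dp": the shift along the world's x, y, z in m, a list of three; "dr": the turn, a rotation vector about the world's x, y, z in rad, a list of three; "claw": the finger opening in m, from 0 to 0.0918. A call has 1 to 8 rows; each row shifts and turns the commanded pose from where the row before left it; what a row does not reach is not made up. A row lasts 1/10 s, in which the tool goes at most 50 mm and 8.59 degrees, less where a joint would pass 70% of its speed; a pose out of reach is approached as far as the arm can. A call is refused whole if a number of a shift passes 0.05 or a number of a turn 0.15, either way. A call with a gripper value outside its range is refused whole. The fingers move at their own pace and stop on an object; "grip_force" is the grip in N (left out, the last holds). Time passes only in rows, so rows that do not move let the fingers close. It gives the time, the measured TCP pose, the force, the opening and the grip force at its end, in the units of the state.
- arm.observe(): the state, without advancing time (a new reading comes with each control period).
- arm.get_image(name): name is "scene" or "side" or "wrist"; returns a dict with "pixels" (480x640x3 uint8, red, green, blue), "intrinsics" (3x3 intrinsics, pixels), "R" (3x3) and "t" (3): a world point X has camera coordinates R X + t. Camera axes: x right, y down, z forward; pixel columns grow to the right and rows downward; lengths in m; the calibration is good to about 2 mm. A picture is of the moment at which its call begins. There is no depth.
- arm.hand_in(): hands the job in; it is judged then, once.
The state is a dict: "time": time; "qpos": joint angles; "qvel": joint speeds; "joint_torque": joint torques, N m; "tool_pos": TCP position; "tool_rot": TCP orientation; "ft_force": force on the tool from outside, world axes, zero at the start; "moment": the same for the moment, N m; "opening": finger opening in m; "gripper_force": force on a finger pad.
Only numpy, scipy, OpenCV 4.12 (cv2) and the standard library are available. Lean on these libraries where they do the work, as an engineer would, in place of code of your own. Each camera call takes 0.05 s, during which the arm holds its last target. There are 200 camera calls.

### The job

Slide the counting scoop in under the heap of push rods in the blue rack and lift the heap, then draw the raised scoop back out under the red strike bar so that the bar wipes the extra rods off into the rack and exactly one level layer of four rods stays in the scoop. Set the loaded scoop down squarely on the green mat, handle towards you along its long axis, and let go. Do not touch the rods with the fingers, and leave the bottle, tin, spanner and bearing where they are.

Things in the scene. Friction and masses are not known exactly. Their poses are not given: they have to be found in the camera images.
- scoop: Loose aluminium scoop, 211 mm long, 0.25 kg: a pan, and a neck (24 wide, 8 mm high) running back to x = -160 mm with an orange handle bar on two legs over it. Origin: underside of the pan, under the pan's centre; +x forward (away from the handle), y across, z up. Open to both sides; one level layer of exactly four rods lies across the pan, their ends sticking out 30 mm each side.
- pan (a point): Middle of the upper face of the pan's floor, 3 mm above the scoop's origin. The floor is 102 mm (x) by 80 mm (y). Inside, the pan runs from x = -48 to +48 mm, between a back wall 18 mm high and a front lip 14 mm high, both 3 mm thick, heights from the underside.
- scoop_grip (a point): Centre of the orange handle bar: 86 mm long (x), 24 wide (y), 24 high, 120 mm behind the scoop's origin and 40 mm above the underside. Take it from above, fingers on its two long sides. The loaded pan is front-heavy (0.35 kg of rods at the origin): grip firmly, near the front of the bar.
- rack: Fixed blue steel rack, 160 mm wide (y), walls 100 mm high, inner faces at y = +-76 mm. Origin: on the bench under the middle of the rod bed; +x from the open mouth (-x end, where the scoop enters) to the closed far end (wall at x = 58 to 62 mm). Between its two ledges a gap 100 mm wide, y = -50 to +50, is open down to the bench, so the scoop can enter beneath the rods.
- bed (a point): Middle of the rack's rod bed, level with the ledge tops, 45 mm above the bench. The ledges (y = 50 to 76 mm, both sides) carry the rods' ends. Stops on the ledges only hold the rods between x = -46 and +46 mm; the two mouth stops (6 mm thick) are 12 mm high, tops 57 mm above the bench: the raised load must pass over them.
- strike_bar: Red strike bar fixed across the rack's mouth: x = -52 to -46 mm in the rack's frame, 89.5 to 125 mm above the bench, between uprights 130 mm high. Origin and axes: those of the rack. With the scoop level and its underside 62 mm above the bench, the bar passes 2.5 mm over a level layer of rods and wipes off what lies higher.
- mat: Fixed green mat, 260 by 160 mm, top 4 mm above the bench, two white lines lengthwise. Origin: on the bench under the spot where the scoop's origin (pan centre) belongs, 75 mm from the mat's far (+x) edge, 185 mm from its near edge, midway in y. x is its long axis; the scoop's +x is to point along it (handle at the robot's end).
- oil_bottle: Bystander: standing black bottle, 60 mm diameter, 170 mm high, origin under its centre. Leave it alone.
- grease_tin: Bystander: standing tin, 72 mm diameter, 60 mm high, origin under its centre. Leave it alone.
- bearing: Bystander: steel bearing ring lying flat, 90 mm outer diameter, 28 mm high, origin under its centre. Leave it alone.
- spanner: Bystander: spanner lying flat, 170 mm long along its x. Leave it alone.
- rod0: Push rod, round-ended steel tube, 140 mm long, 22 mm diameter, about 50 g; origin at its centre, y along its length (it rolls about y). All seven are alike; at the start rod0 to rod3 lie side by side on the rack's ledges, across the rack, and rod4 to rod6 lie on top in the three hollows between them.
- rod1: Push rod, round-ended steel tube, 140 mm long, 22 mm diameter, about 50 g; origin at its centre, y along its length (it rolls about y). All seven are alike; at the start rod0 to rod3 lie side by side on the rack's ledges, across the rack, and rod4 to rod6 lie on top in the three hollows between them.
- rod2: Push rod, round-ended steel tube, 140 mm long, 22 mm diameter, about 50 g; origin at its centre, y along its length (it rolls about y). All seven are alike; at the start rod0 to rod3 lie side by side on the rack's ledges, across the rack, and rod4 to rod6 lie on top in the three hollows between them.
- rod3: Push rod, round-ended steel tube, 140 mm long, 22 mm diameter, about 50 g; origin at its centre, y along its length (it rolls about y). All seven are alike; at the start rod0 to rod3 lie side by side on the rack's ledges, across the rack, and rod4 to rod6 lie on top in the three hollows between them.
- rod4: Push rod, round-ended steel tube, 140 mm long, 22 mm diameter, about 50 g; origin at its centre, y along its length (it rolls about y). All seven are alike; at the start rod0 to rod3 lie side by side on the rack's ledges, across the rack, and rod4 to rod6 lie on top in the three hollows between them.
- rod5: Push rod, round-ended steel tube, 140 mm long, 22 mm diameter, about 50 g; origin at its centre, y along its length (it rolls about y). All seven are alike; at the start rod0 to rod3 lie side by side on the rack's ledges, across the rack, and rod4 to rod6 lie on top in the three hollows between them.
- rod6: Push rod, round-ended steel tube, 140 mm long, 22 mm diameter, about 50 g; origin at its centre, y along its length (it rolls about y). All seven are alike; at the start rod0 to rod3 lie side by side on the rack's ledges, across the rack, and rod4 to rod6 lie on top in the three hollows between them.
Things that resemble listed ones, but are neither listed nor needed, are in the scene too. Leave any turquoise look-alike of the rod6 alone. What is shaped like the rod3 but purple is not meant.

How it is judged:
By the outcome, as a careful person would: the job done as asked, in the order asked, and still so for the second after the job is handed in, with the robot touching nothing.
It also fails if it takes over 72 s, if anything falls off the work surface, if the arm or the gripper's body presses on something with over 40 N, if the wrist force passes 120 N, or if a joint passes its speed limit or range.

## Working session

There is one attempt and no reset: what is moved stays moved. The work goes in short steps, Python scripts to look and compute and a tool call to move; the robot and the scene stay as the last step left them, time stands still between calls to the robot, and variables do not carry over. Pictures are saved under pics/ and viewed, at most 10 in all, crops included, and the job is handed in when it is done.

Besides the shell and the picture viewer there is one more tool, called after ">>>" by a JSON object that holds its "method" and its "body", one argument or row to a line. play_rows: Moves the arm, as the interface text tells. Its arguments: {"type":"object","properties":{"rows":{"type":"array","items":{"type":"object","properties":{"dp":{"type":"array","items":{"type":"number"}},"dr":{"type":"array","items":{"type":"number"}},"claw":{"type":"number"}}}},"grip_force":{"type":"number"}},"required":["rows"]}

```bash
mkdir -p pics; cat > h.py <<'E'
import numpy as np, cv2
from workcell import arm
def ray(im,u,v):
    K,R,t=[np.array(im[k]) for k in("intrinsics","R","t")]
    d=R.T@np.linalg.solve(K,[u,v,1.]); return -R.T@t,d
def onz(im,u,v,z):
    o,d=ray(im,u,v); return o+d*(z-o[2])/d[2]
def proj(im,X):
    K,R,t=[np.array(im[k]) for k in("intrinsics","R","t")]
    p=K@(R@np.array(X)+t); return p[:2]/p[2]
def tri(i1,p1,i2,p2):
    o1,d1=ray(i1,*p1);o2,d2=ray(i2,*p2)
    s=np.linalg.lstsq(np.c_[d1,-d2],o2-o1,rcond=None)[0]
    a=o1+s[0]*d1;b=o2+s[1]*d2
    return (a+b)/2,np.linalg.norm(a-b)
def shot(n,f):
    im=arm.get_image(n); cv2.imwrite('pics/'+f,im['pixels'][:,:,::-1]); 
    np.save('pics/'+f+'.npy',im,allow_pickle=True); return im
def load(f): return np.load('pics/'+f+'.npy',allow_pickle=True).item()
E
python3 - <<'E'
from h import *
for n in("scene","side"):
    im=shot(n,n+'0.png'); print(n,-np.array(im['R']).T@im['t'],np.array(im['R'])[2])
print(arm.observe())
E
```

```text
scene [1.05505366 0.55456637 0.91797105] [-0.40473077 -0.50618082 -0.76156023]
side [-0.05015534  0.59469807  0.82716682] [ 0.57013343 -0.50964264 -0.64436965]
{'time': 0.1, 'qpos': array([-1.46032288e-01,  3.42638218e-01,  1.52488861e+00, -3.37807054e-06,
        1.27539862e+00, -1.45985292e-01]), 'qvel': array([-0.00067559, -0.0004491 , -0.00202172,  0.00089482,  0.00022026,
       -0.00041948]), 'joint_torque': array([ 1.49919495e-03, -4.32001984e+01, -2.44694173e+01,  7.19219679e-02,
        5.25739230e-02, -9.79429342e-05]), 'tool_pos': array([5.24685169e-01, 5.06550284e-05, 2.51133609e-01]), 'tool_rot': array([-3.14027357e+00, -1.90681678e-04,  1.57075019e+00]), 'ft_force': array([-0.48302631,  0.15616844,  0.85673633]), 'moment': array([ 0.0172951 ,  0.07836811, -0.04998695]), 'gripper_force': 0.0, 'opening': 0.09170977655919847}
```

View pics/scene0.png

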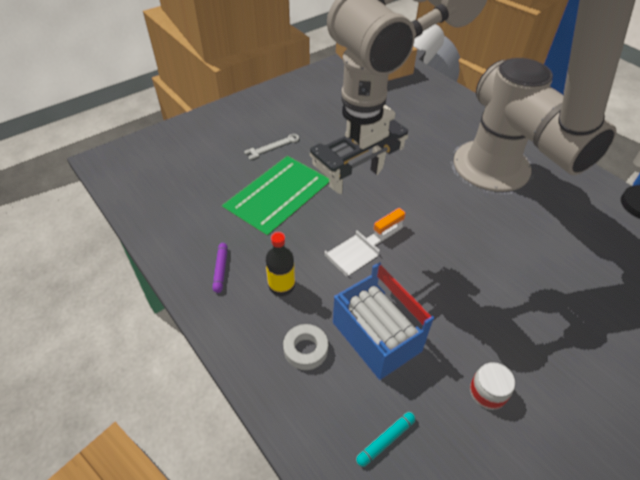

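View pics/side0.png

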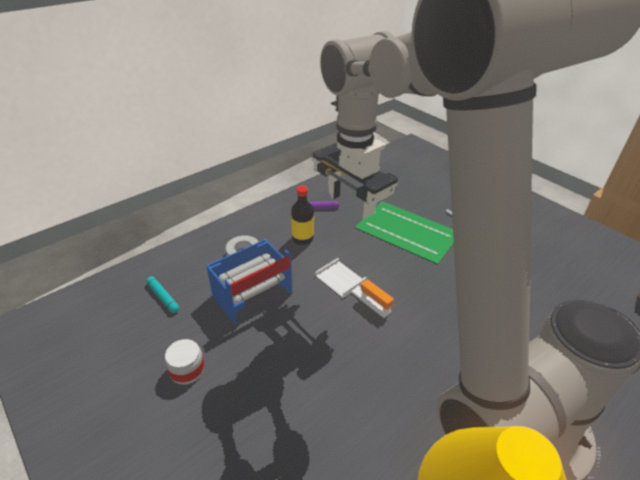

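The scene view shows the scoop with its pan at (352,252) and its handle at (390,220), the rack at (382,320) and the mat at (277,193). In the side view the scoop is at (355,285) and the rack at (250,277). I'll zoom in on these.

```bash
python3 - <<'E'
from h import *
a=cv2.imread('pics/scene0.png');b=cv2.imread('pics/side0.png')
def c(i,u,v,w=100,h=75): return cv2.resize(i[v:v+h,u:u+w],(400,300),interpolation=cv2.INTER_CUBIC)
m=np.vstack([np.hstack([c(a,315,205),cv2.resize(a[260:380,325:485],(400,300),interpolation=cv2.INTER_CUBIC)]),np.hstack([c(b,308,250),c(b,200,240)])])
cv2.imwrite('pics/m.png',m)
def mask(i,lo,hi):
    return cv2.inRange(cv2.cvtColor(i,cv2.COLOR_BGR2HSV),lo,hi)
A=load('scene0.png');B=load('side0.png')
for nm,lo,hi,z in(('orange',(8,180,120),(18,255,255),.052),('red',(0,170,80),(4,255,255),.125),('green',(55,120,60),(75,255,255),.004)):
  for n,i,im in(('scene',a,A),('side',b,B)):
    cs=[x for x in cv2.findContours(mask(i,lo,hi),0,2)[0] if cv2.contourArea(x)>60]
    for x in cs:
      p=cv2.approxPolyDP(cv2.convexHull(x),2,True)[:,0]
      print(nm,n,cv2.contourArea(x),[(list(map(int,q)),onz(im,*q,z)[:2].round(3).tolist()) for q in p])
E
```

```text
orange scene 295.0 [([403, 211], [0.37, 0.015]), ([401, 219], [0.393, 0.031]), ([380, 232], [0.462, 0.032]), ([375, 229], [0.465, 0.018]), ([376, 222], [0.448, 0.002]), ([397, 209], [0.377, 0.001])]
orange side 237.0 [([362, 284], [0.447, 0.023]), ([368, 281], [0.445, 0.005]), ([392, 299], [0.369, 0.003]), ([390, 304], [0.361, 0.018]), ([382, 304], [0.373, 0.032])]
red scene 66.5 [([500, 404], [0.61, 0.482]), ([489, 405], [0.625, 0.472]), ([480, 401], [0.632, 0.458]), ([474, 395], [0.632, 0.445]), ([472, 382], [0.617, 0.428])]
red scene 446.5 [([389, 276], [0.577, 0.175]), ([429, 315], [0.579, 0.288]), ([422, 322], [0.6, 0.291]), ([385, 281], [0.592, 0.18])]
red scene 129.5 [([281, 233], [0.684, -0.049]), ([283, 243], [0.697, -0.024]), ([281, 246], [0.705, -0.019]), ([275, 246], [0.715, -0.027]), ([272, 235], [0.703, -0.056])]
green scene 4010.5 [([328, 179], [0.412, -0.227]), ([325, 185], [0.434, -0.213]), ([267, 234], [0.657, -0.16]), ([223, 206], [0.694, -0.309]), ([287, 156], [0.446, -0.374])]
green side 2917.0 [([356, 227], [0.652, -0.16]), ([383, 202], [0.688, -0.313]), ([451, 229], [0.47, -0.368]), ([452, 243], [0.429, -0.319]), ([438, 262], [0.406, -0.226])]
```

View pics/m.png

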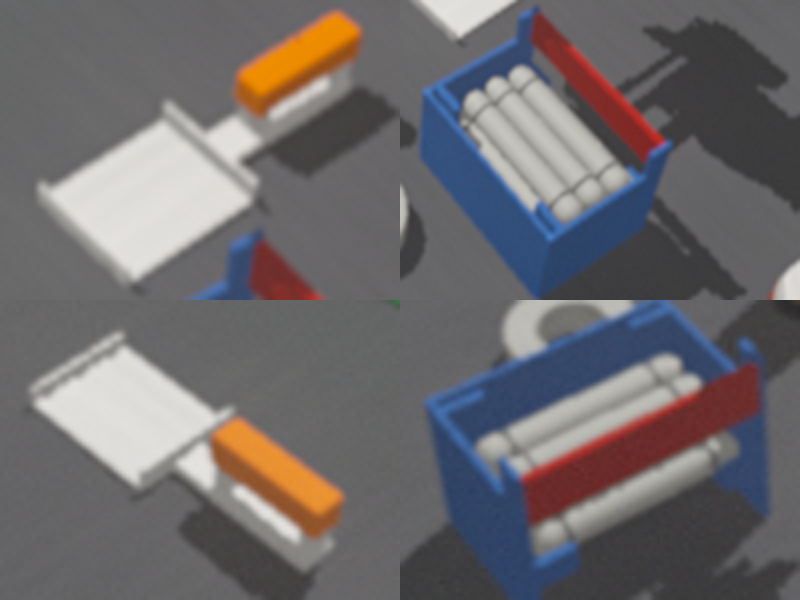

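The crops show the handle bar, pan lip and back wall, rack corners and strike bar clearly in both views. I'll triangulate and ray-cast them.

```bash
python3 - <<'E'
from h import *
A=load('scene0.png');B=load('side0.png')
s=lambda p:(p[0]/4+315-.4,p[1]/4+205-.4)
d=lambda p:(p[0]/4+308-.4,p[1]/4+250-.4)
r=lambda p:(p[0]/2.5+325-.3,p[1]/2.5+260-.3)
e=lambda p:(p[0]/4+200-.4,p[1]/4+240-.4)
def show(n,im,ps,z):
    P=np.array([onz(im,*p,z)[:2] for p in ps]);print(n,P.round(4).tolist(),'mean',P.mean(0).round(4));return P
show('bar scene',A,list(map(s,[(335,10),(361,30),(264,92),(237,72)])),.052)
show('bar side',B,list(map(d,[(343,192),(318,215),(213,132),(238,118)])),.052)
show('lip scene',A,list(map(s,[(40,185),(130,276)])),.014)
show('wall scene',A,list(map(s,[(168,103),(258,182)])),.018)
show('lip side',B,list(map(d,[(122,33),(32,90)])),.014)
show('wall side',B,list(map(d,[(233,110),(140,178)])),.018)
for n,p,q in(('far -y?',(23,92),(260,3)),('far +y',(150,240),(28,102)),('redtop -y',(137,15),(355,66)),('redtop +y',(267,143),(125,178))):
    print(n,tri(A,r(p),B,e(q)))
show('rackfar scene',A,[r((23,92)),r((150,240))],.1)
show('rackfar side',B,[e((260,3)),e((28,102))],.1)
show('red scene',A,[r((137,15)),r((267,143))],.125)
show('red side',B,[e((355,66)),e((125,178))],.125)
# mat
def mask(i):
    return cv2.inRange(cv2.cvtColor(i,cv2.COLOR_RGB2HSV),(50,90,50),(80,255,255))
for n,im in(('sc',A),('sd',B)):
    k=cv2.morphologyEx(mask(im['pixels']),cv2.MORPH_CLOSE,np.ones((9,9)))
    c=max(cv2.findContours(k,0,1)[0],key=cv2.contourArea)[:,0]
    P=np.array([onz(im,*q,.004)[:2] for q in c]);R=cv2.minAreaRect((P*1000).astype(np.float32));print(n,R,cv2.boxPoints(R).round(0).tolist())
E
```

```text
bar scene [[0.3701, -0.002], [0.3692, 0.0201], [0.4512, 0.0226], [0.4533, 0.0008]] mean [0.4109 0.0104]
bar side [[0.3697, -0.0023], [0.3669, 0.0217], [0.452, 0.0217], [0.4507, 0.0019]] mean [0.4098 0.0107]
lip scene [[0.5816, -0.0251], [0.5819, 0.0592]] mean [0.5818 0.017 ]
wall scene [[0.4809, -0.0269], [0.4789, 0.0534]] mean [0.4799 0.0132]
lip side [[0.5802, -0.0239], [0.5772, 0.0565]] mean [0.5787 0.0163]
wall side [[0.4797, -0.0267], [0.4747, 0.0576]] mean [0.4772 0.0155]
far -y? (array([0.68228324, 0.13319912, 0.09439891]), np.float64(0.002854344779779939))
far +y (array([0.69070772, 0.29151345, 0.09823078]), np.float64(0.0005115701046418243))
redtop -y (array([0.57312617, 0.14305532, 0.12282652]), np.float64(0.00011738049145217657))
redtop +y (array([0.57828582, 0.29354576, 0.12578814]), np.float64(0.0015495488595877753))
rackfar scene [[0.6844, 0.1345], [0.6915, 0.2923]] mean [0.688  0.2134]
rackfar side [[0.6761, 0.1384], [0.689, 0.292]] mean [0.6825 0.2152]
red scene [[0.5745, 0.1442], [0.578, 0.2941]] mean [0.5762 0.2192]
red side [[0.5712, 0.1444], [0.5792, 0.2924]] mean [0.5752 0.2184]
sc ((551.35693359375, -267.19390869140625), (262.7759704589844, 162.55711364746094), 13.936087608337402) [[404.0, -220.0], [443.0, -378.0], [698.0, -314.0], [659.0, -157.0]]
sd ((548.6210327148438, -267.1802978515625), (259.9229431152344, 164.59535217285156), 14.088105201721191) [[403.0, -219.0], [443.0, -379.0], [695.0, -315.0], [655.0, -156.0]]
```

Scoop: grip centre at about (0.410, 0.011), yaw 0.03. Rack: origin at about (0.6245, 0.217), yaw about -0.045. Mat: origin at about (0.603, -0.254), yaw 0.244. Sizes come out within a few mm of the given ones. Next I'll find where the wrist camera sits.

```bash
python3 - <<'E'
from h import *
im=shot("wrist",'w0.png'); print(-np.array(im['R']).T@im['t'],np.array(im['R']),im['intrinsics'])
E
```

```text
[0.52493582 0.08280146 0.38443645] [[ 9.99999667e-01  4.61333855e-04 -6.73379420e-04]
 [ 6.43577886e-04 -9.53052487e-01  3.02804464e-01]
 [-5.02071980e-04 -3.02804797e-01 -9.53052466e-01]] [[366.13825077   0.         326.2779288 ]
 [  0.         366.13825077 242.80082914]
 [  0.           0.           1.        ]]
```

>>> {"method": "play_rows", "body": {
  "rows": [
    {"dp":[0.0,0.02,0],"dr":[0,0,0]},
    {"dp":[0.0,0.03,0],"dr":[0,0,0]},
    {"dp":[0.0,0.04,0],"dr":[0,0,0]},
    {"dp":[0,0.04,0],"dr":[0,0,0]},
    {"dp":[0.0,0.03,0],"dr":[0,0,0]},
    {"dp":[0.0,0.02,0],"dr":[0,0,0]}
  ]
}}

```text
invalid input
```

>>> {"method": "play_rows", "body": {
  "rows": [
    {"dp":[-0.005,0.01,0],"dr":[0,0,0.1],"claw":0.09},
    {"dp":[-0.005,0.01,0],"dr":[0,0,0.15],"claw":0.09},
    {"dp":[-0.005,0.01,0],"dr":[0,0,0.15],"claw":0.09},
    {"dp":[-0.005,0.01,0],"dr":[0,0,0.15],"claw":0.09},
    {"dp":[-0.005,0.01,0],"dr":[0,0,0.15],"claw":0.09},
    {"dp":[-0.005,0.01,0],"dr":[0,0,0.15],"claw":0.09},
    {"dp":[-0.005,0.01,0],"dr":[0,0,0.15],"claw":0.09},
    {"dp":[-0.005,0.01,0],"dr":[0,0,0.15],"claw":0.09}
  ]
}}

```text
time: 0.95
tool_pos: [0.4846, 0.0804, 0.2515]
tool_rot: [-3.141, -0.001, 2.727]
ft_force: [-0.8, -0.3, 0.3]
opening: 0.09
gripper_force: 0.0
```

>>> {"method": "play_rows", "body": {
  "rows": [
    {"dp":[0,0,0],"dr":[0,0,0.15],"claw":0.09},
    {"dp":[0,0,0],"dr":[0,0,0.15],"claw":0.09},
    {"dp":[0,0,0],"dr":[0,0,0.1],"claw":0.09},
    {"dp":[0,0,0],"dr":[0,0,0.05],"claw":0.09},
    {"dp":[0,0,0],"dr":[0,0,0],"claw":0.09},
    {"dp":[0,0,0],"dr":[0,0,0],"claw":0.09}
  ]
}}

```text
time: 1.55
tool_pos: [0.4849, 0.08, 0.2516]
tool_rot: [3.142, -0.0, -3.114]
ft_force: [-0.5, 0.3, 0.4]
opening: 0.0901
gripper_force: 0.0
```

```bash
python3 - <<'E'
from h import *
im=shot("wrist",'w1.png'); print(-np.array(im['R']).T@im['t'])
for n,x,y,th,pts in(('scoop',.5302,.0148,.033,[(-.12,0,.052),(.051,.04,.014),(.051,-.04,.014),(-.051,.04,.018),(-.051,-.04,.018)]),('rack',.6245,.2168,-.045,[(.062,.08,.1),(.062,-.08,.1),(-.052,.076,.125),(-.052,-.076,.125)])):
  for a,b,z in pts: print(n,a,b,proj(im,[x+a*np.cos(th)-b*np.sin(th),y+a*np.sin(th)+b*np.cos(th),z]).round(1))
E
```

```text
[0.40253301 0.0779338  0.3849106 ]
scoop -0.12 0 [248.8 133.1]
scoop 0.051 0.04 [302.3 292.8]
scoop 0.051 -0.04 [230.3 293.2]
scoop -0.051 0.04 [299.6 203.1]
scoop -0.051 -0.04 [220.9 203.5]
rack 0.062 0.08 [537.  438.7]
rack 0.062 -0.08 [375.6 429.3]
rack -0.052 0.076 [583.1 354.3]
rack -0.052 -0.076 [400.3 342.6]
```

View pics/w1.png

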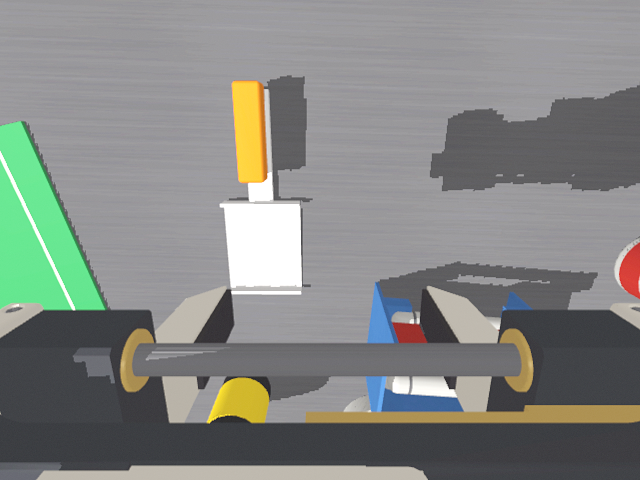

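The wrist view confirms the scoop: bar top centre at about (250,131), pan corners at (221,204), (301,204), (301,292) and (230,292), all within 1–2 px of prediction. The gripper hides the rack, so I'll move until the camera is over it.

>>> {"method": "play_rows", "body": {
  "rows": [
    {"dp":[0.02,0.01,0],"dr":[0,0,0],"claw":0.09},
    {"dp":[0.035,0.018,0],"dr":[0,0,0],"claw":0.09},
    {"dp":[0.04,0.02,0],"dr":[0,0,0],"claw":0.09},
    {"dp":[0.04,0.02,0],"dr":[0,0,0],"claw":0.09},
    {"dp":[0.04,0.022,0],"dr":[0,0,0],"claw":0.09},
    {"dp":[0.04,0.02,0],"dr":[0,0,0],"claw":0.09},
    {"dp":[0,0,0],"dr":[0,0,0],"claw":0.09},
    {"dp":[0,0,0],"dr":[0,0,0],"claw":0.09}
  ]
}}

```text
time: 2.4
tool_pos: [0.7, 0.1902, 0.2492]
tool_rot: [-3.141, -0.003, -3.113]
ft_force: [0.2, -0.1, -0.3]
opening: 0.0901
gripper_force: 0.0
```

```bash
python3 - <<'E'
from h import *
im=load('w1.png');k=cv2.inRange(cv2.cvtColor(im['pixels'],cv2.COLOR_RGB2HSV),(10,200,235),(25,255,255))
c=max(cv2.findContours(k,0,1)[0],key=cv2.contourArea);R=cv2.minAreaRect(c);print(R,[onz(im,*p,.052)[:2].round(4) for p in cv2.boxPoints(R)],onz(im,*R[0],.052))
im=shot("wrist",'w2.png'); print(-np.array(im['R']).T@im['t'],arm.observe()['tool_pos'])
for n,x,y,th,pts in(('rack',.6245,.2168,-.045,[(.062,.08,.1),(.062,-.08,.1),(-.052,.076,.125),(-.052,-.076,.125)]),):
  for a,b,z in pts: print(n,a,b,proj(im,[x+a*np.cos(th)-b*np.sin(th),y+a*np.sin(th)+b*np.cos(th),z]).round(1))
E
```

```text
((248.56423950195312, 131.02723693847656), (101.4271011352539, 25.07607078552246), 86.42366790771484) [array([ 0.369, -0.001]), array([0.3672, 0.02  ]), array([0.4514, 0.0233]), array([0.4534, 0.0006])] [0.40853771 0.01069534 0.052     ]
[0.61802505 0.18814508 0.38276957] [0.69941694 0.18979971 0.25072983]
rack 0.062 0.08 [456.1 226. ]
rack 0.062 -0.08 [255.3 211.3]
rack -0.052 0.076 [495.4  63.5]
rack -0.052 -0.076 [257.3  43.8]
```

View pics/w2.png

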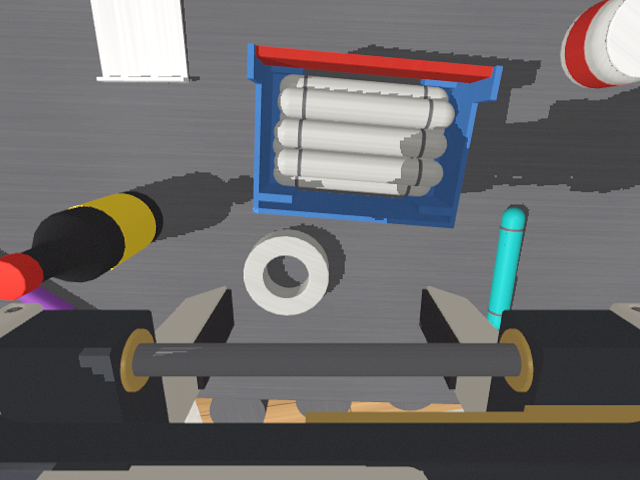

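The wrist view shows the rack squarely: far corners at (254,212) and (455,227), strike bar from (258,46) to (495,66), within 2 px of prediction. I'll refine this with edge fits.

```bash
python3 - <<'E'
from h import *
im=load('w2.png');h=cv2.cvtColor(im['pixels'],cv2.COLOR_RGB2HSV)
red=cv2.inRange(h,(0,170,80),(6,255,255))|cv2.inRange(h,(174,170,80),(180,255,255));blue=cv2.inRange(h,(100,120,50),(125,255,255))
def fit(pts,z):
    P=np.array([onz(im,*p,z)[:2] for p in pts]);
    for _ in range(3):
        c=np.polyfit(P[:,1],P[:,0],1);r=P[:,0]-np.polyval(c,P[:,1]);P=P[abs(r)<max(.0007,1.5*r.std())]
    return c,len(P)
u=range(270,440,3)
tops=[(a,np.flatnonzero(red[:150,a])[0]-.5) for a in range(275,480,3)]
bots=[(a,np.flatnonzero(blue[150:260,a])[-1]+150.5) for a in u]
ct,n1=fit(tops,.125);cb,n2=fit(bots,.1);print(ct,n1,cb,n2)
print('bar x@.217',np.polyval(ct,.217),'far x',np.polyval(cb,.217))
# outer side walls at top z=.1
for s in(0,1):
    rows=range(150,205,3) 
    pts=[(np.flatnonzero(blue[v,200:520])[[0,-1][s]]+200+(-.5 if s==0 else .5),v) for v in rows]
    P=np.array([onz(im,*p,.1)[:2] for p in pts]);c=np.polyfit(P[:,0],P[:,1],1);print('side',s,c,np.polyval(c,.6245),P[:,1].std())
E
```

```text
[0.04877051 0.56324004] 69 [0.05055317 0.67680917] 57
bar x@.217 0.5738232363181537 far x 0.6877792125723203
side 0 [-0.06137139  0.17347461] 0.13514817269334842 0.0008304881653424255
side 1 [-0.05549164  0.33014066] 0.2954861319217615 0.0007328514050456266
```

>>> {"method": "play_rows", "body": {
  "rows": [
    {"dp":[-0.03,-0.02,0],"dr":[0,0,0],"claw":0.09},
    {"dp":[-0.045,-0.03,0],"dr":[0,0,0],"claw":0.09},
    {"dp":[-0.05,-0.03,0],"dr":[0,0,0],"claw":0.09},
    {"dp":[-0.045,-0.03,0],"dr":[0,0,0],"claw":0.09},
    {"dp":[-0.045,-0.03,0],"dr":[0,0,0],"claw":0.09},
    {"dp":[-0.035,-0.025,0],"dr":[0,0,0],"claw":0.09},
    {"dp":[-0.02,-0.014,0],"dr":[0,0,0],"claw":0.09},
    {"dp":[0,0,0],"dr":[0,0,0],"claw":0.09}
  ]
}}

```text
time: 3.25
tool_pos: [0.4435, 0.0208, 0.2532]
tool_rot: [-3.141, 0.002, -3.115]
ft_force: [-0.5, 0.8, 0.1]
opening: 0.0898
gripper_force: 0.0
```

>>> {"method": "play_rows", "body": {
  "rows": [
    {"dp":[0,0,-0.03],"dr":[0,0,0],"claw":0.07},
    {"dp":[0,0,-0.04],"dr":[0,0,0],"claw":0.07},
    {"dp":[0,0,-0.04],"dr":[0,0,0],"claw":0.07},
    {"dp":[0,0,-0.04],"dr":[0,0,0],"claw":0.07},
    {"dp":[0,0,-0.03],"dr":[0,0,0],"claw":0.07},
    {"dp":[0,0,-0.02],"dr":[0,0,0],"claw":0.07},
    {"dp":[0,0,-0.003],"dr":[0,0,0],"claw":0.07},
    {"dp":[0,0,0],"dr":[0,0,0],"claw":0.07}
  ]
}}

```text
time: 4.05
tool_pos: [0.4473, 0.0222, 0.0493]
tool_rot: [3.141, 0.0, -3.113]
ft_force: [0.6, -0.3, 0.2]
opening: 0.07
gripper_force: 0.0
```

>>> {"method": "play_rows", "body": {
  "rows": [
    {"dp":[0,0,0],"dr":[0,0,0],"claw":0.04},
    {"dp":[0,0,0],"dr":[0,0,0],"claw":0.02},
    {"dp":[0,0,0],"dr":[0,0,0],"claw":0.0},
    {"dp":[0,0,0],"dr":[0,0,0],"claw":0.0},
    {"dp":[0,0,0],"dr":[0,0,0],"claw":0.0},
    {"dp":[0,0,0],"dr":[0,0,0],"claw":0.0}
  ],
  "grip_force": 55
}}

```text
time: 4.65
tool_pos: [0.4478, 0.0217, 0.0491]
tool_rot: [-3.141, 0.001, -3.112]
ft_force: [0.1, -4.7, 2.4]
opening: 0.0271
gripper_force: 1.9
```

The last traverse fell short, limited by joint speed. I'll reopen, shift back and regrip.

>>> {"method": "play_rows", "body": {
  "rows": [
    {"dp":[0,0,0],"dr":[0,0,0],"claw":0.07},
    {"dp":[0,0,0],"dr":[0,0,0],"claw":0.07},
    {"dp":[0,0,0],"dr":[0,0,0],"claw":0.07},
    {"dp":[-0.01,-0.003,0],"dr":[0,0,0],"claw":0.07},
    {"dp":[-0.008,-0.002,0],"dr":[0,0,0],"claw":0.07},
    {"dp":[0,0,0],"dr":[0,0,0],"claw":0.07}
  ]
}}

```text
time: 5.25
tool_pos: [0.4274, 0.017, 0.0485]
tool_rot: [3.141, -0.002, -3.113]
ft_force: [-0.8, -0.4, -0.3]
opening: 0.068
gripper_force: 0.0
```

```bash
python3 - <<'E'
from h import *
print(arm.observe()['tool_pos'])
for n in('scene','side'):
    im=shot(n,n+'1.png');o=load(n+'0.png')
    f=lambda i:cv2.moments(cv2.inRange(cv2.cvtColor(i['pixels'],cv2.COLOR_RGB2HSV),(8,180,120),(18,255,255)))
    a,b=f(im),f(o);print(n,[(m['m00']/255,m['m10']/m['m00'],m['m01']/m['m00']) for m in(a,b)])
    m=im['pixels'];c=(330,190) if n=='scene' else (300,235)
    cv2.imwrite(f'pics/c_{n}.png',cv2.resize(m[c[1]:c[1]+90,c[0]:c[0]+120,::-1],(400,300)))
cv2.imwrite('pics/m2.png',np.hstack([cv2.imread('pics/c_scene.png'),cv2.imread('pics/c_side.png')]))
E
```

```text
[0.42742118 0.01703907 0.04854548]
scene [(134.0, 385.2910447761194, 226.72388059701493), (330.0, 389.07272727272726, 219.94242424242424)]
side [(238.0, 378.15966386554624, 300.00840336134456), (278.0, 377.705035971223, 293.0287769784173)]
```

View pics/m2.png

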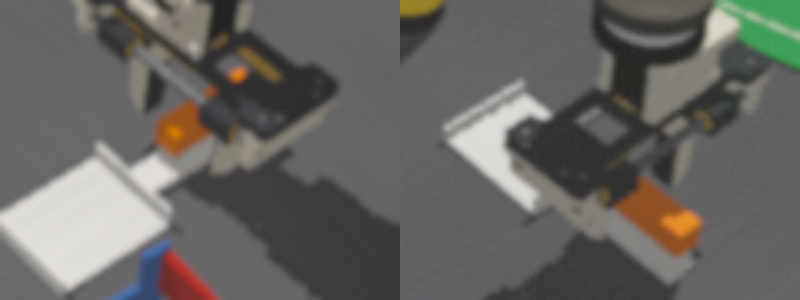

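The scoop sits between the fingers, only slightly displaced. I'll close and then measure it in the hand.

>>> {"method": "play_rows", "body": {
  "rows": [
    {"dp":[0,0,0],"dr":[0,0,0],"claw":0.04},
    {"dp":[0,0,0],"dr":[0,0,0],"claw":0.02},
    {"dp":[0,0,0],"dr":[0,0,0],"claw":0.0},
    {"dp":[0,0,0],"dr":[0,0,0],"claw":0.0},
    {"dp":[0,0,0],"dr":[0,0,0],"claw":0.0},
    {"dp":[0,0,0],"dr":[0,0,0],"claw":0.0},
    {"dp":[0,0,0],"dr":[0,0,0],"claw":0.0},
    {"dp":[0,0,0],"dr":[0,0,0],"claw":0.0}
  ],
  "grip_force": 60
}}

```text
time: 6.15
tool_pos: [0.4292, 0.0172, 0.0487]
tool_rot: [3.141, -0.0, -3.112]
ft_force: [0.1, 1.7, -0.1]
opening: 0.0235
gripper_force: 60.0
```

```bash
cat >> h.py <<'E'
def scoop(im,z0=0.0):
    """pan centre & axes from its visible white corners, side/scene views: quad of white region near pan"""
    pass
E
python3 - <<'E'
from h import *
print(arm.observe()['tool_pos'],arm.observe()['tool_rot'])
s=shot('scene','scene2.png');d=shot('side','side2.png')
m=np.hstack([cv2.resize(s['pixels'][210:285,310:410,::-1],(400,300),interpolation=cv2.INTER_CUBIC),cv2.resize(d['pixels'][240:315,305:405,::-1],(400,300),interpolation=cv2.INTER_CUBIC)])
cv2.imwrite('pics/m3.png',m)
E
```

```text
[0.42919897 0.01723132 0.04871205] [ 3.14132935e+00 -2.61211846e-04 -3.11236175e+00]
```

View pics/m3.png

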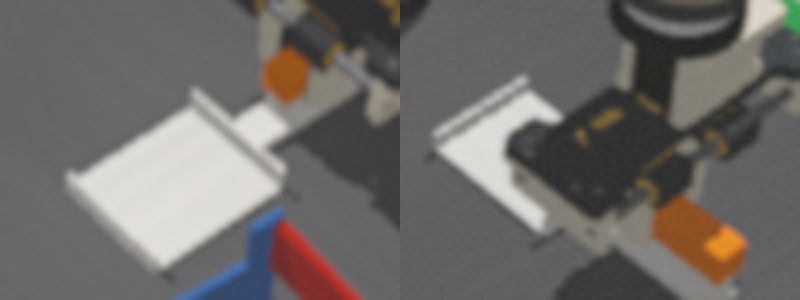

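The scoop is held: pan corners in the scene crop are at (70,173), (158,267), (195,92) and (285,170). I'll compute its pose in the hand.

```bash
sed -i '/^def scoop/,$d' h.py; python3 - <<'E'
from h import *
A=load('scene2.png');B=load('side2.png')
s=lambda p:(p[0]/4+310-.4,p[1]/4+210-.4)
d=lambda p:(p[0]/4+305-.4,p[1]/4+240-.4)
for n,im,ps,z in(('lip sc',A,[s((70,173)),s((158,267))],.014),('wall sc',A,[s((195,92)),s((285,170))],.018),('lip sd',B,[d((126,78)),d((35,138))],.014)):
    P=np.array([onz(im,*p,z)[:2] for p in ps]);print(n,P.round(4).tolist(),P.mean(0).round(4))
E
```

```text
lip sc [[0.5807, -0.0167], [0.5833, 0.068]] [0.582  0.0256]
wall sc [[0.4822, -0.0187], [0.4797, 0.0604]] [0.481  0.0209]
lip sd [[0.58, -0.0165], [0.5754, 0.0655]] [0.5777 0.0245]
```

>>> {"method": "play_rows", "body": {
  "rows": [
    {"dp":[0,0,0.006],"dr":[0,0,0],"claw":0},
    {"dp":[-0.012,0,0.006],"dr":[0,0,0],"claw":0},
    {"dp":[-0.02,0.008,0],"dr":[0,0,-0.005],"claw":0},
    {"dp":[-0.012,0.02,0],"dr":[0,0,-0.01],"claw":0},
    {"dp":[0,0.03,0],"dr":[0,0,-0.015],"claw":0},
    {"dp":[0,0.035,0],"dr":[0,0,-0.015],"claw":0},
    {"dp":[0,0.035,0],"dr":[0,0,-0.015],"claw":0},
    {"dp":[0,0.035,0],"dr":[0,0,-0.01],"claw":0}
  ]
}}

```text
time: 7.05
tool_pos: [0.3844, 0.181, 0.0612]
tool_rot: [-3.141, -0.0, 3.1]
ft_force: [1.5, -0.4, -2.6]
opening: 0.0237
gripper_force: 60.0
```

>>> {"method": "play_rows", "body": {
  "rows": [
    {"dp":[0,0.025,0],"dr":[0,0,-0.009],"claw":0},
    {"dp":[0,0.015,0],"dr":[0,0,0],"claw":0},
    {"dp":[0,0.007,0],"dr":[0,0,0],"claw":0},
    {"dp":[0,0,0],"dr":[0,0,0],"claw":0},
    {"dp":[0,0,0],"dr":[0,0,0],"claw":0}
  ]
}}

```text
time: 7.55
tool_pos: [0.3849, 0.2264, 0.0608]
tool_rot: [-3.141, -0.001, 3.092]
ft_force: [0.2, -0.0, -2.2]
opening: 0.0236
gripper_force: 60.0
```

```bash
python3 - <<'E'
from h import *
o=arm.observe();print(o['tool_pos'],o['tool_rot'])
s=shot('scene','scene3.png');d=shot('side','side3.png')
m=np.hstack([cv2.resize(s['pixels'][225:345,330:490,::-1],(400,300),interpolation=cv2.INTER_CUBIC),cv2.resize(d['pixels'][230:350,200:360,::-1],(400,300),interpolation=cv2.INTER_CUBIC)])
cv2.imwrite('pics/m4.png',m)
E
```

```text
[0.38493014 0.22635782 0.06080545] [-3.14123132e+00 -5.05014691e-04  3.09170302e+00]
```

View pics/m4.png

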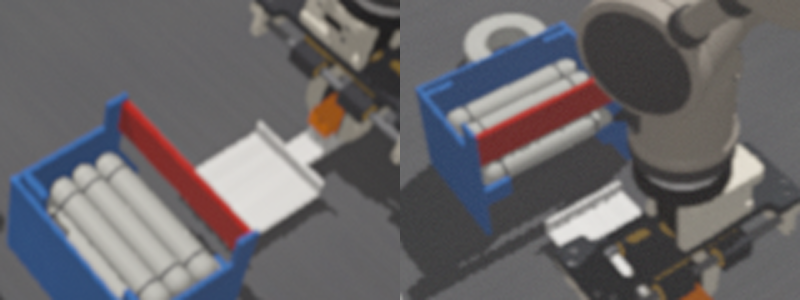

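The scoop lies in front of the mouth, aligned with the rack: back wall at (260,123)–(322,184) in the scene crop, lip at (148,226)–(236,184) in the side crop. I'll check these in the rack frame.

```bash
python3 - <<'E'
from h import *
A=load('scene3.png');B=load('side3.png')
s=lambda p:(p[0]/2.5+330-.3,p[1]/2.5+225-.3)
d=lambda p:(p[0]/2.5+200-.3,p[1]/2.5+230-.3)
th=-.05;R=np.array([[np.cos(th),np.sin(th)],[-np.sin(th),np.cos(th)]]);O=np.array([.6258,.2155])
for n,im,ps,z in(('wall sc',A,[s((260,123)),s((322,184))],.030),('lip sd',B,[d((236,184)),d((148,226))],.026)):
    P=np.array([R@(onz(im,*p,z)[:2]-O) for p in ps]);print(n,P.round(4).tolist(),P.mean(0).round(4))
print(R@(arm.observe()['tool_pos'][:2]-O))
E
```

```text
wall sc [[-0.1893, -0.0388], [-0.1883, 0.0404]] [-0.1888  0.0008]
lip sd [[-0.1026, -0.0508], [-0.0959, 0.0411]] [-0.0992 -0.0049]
[-0.24082444 -0.00133197]
```

>>> {"method": "play_rows", "body": {
  "rows": [
    {"dp":[0.01,0.0005,0],"dr":[0,0,0],"claw":0},
    {"dp":[0.02,0,0],"dr":[0,0,0],"claw":0},
    {"dp":[0.02,-0.001,0],"dr":[0,0,0],"claw":0},
    {"dp":[0.025,-0.0013,0],"dr":[0,0,0],"claw":0},
    {"dp":[0.025,-0.0013,0],"dr":[0,0,0],"claw":0},
    {"dp":[0.02,-0.001,0],"dr":[0,0,0],"claw":0},
    {"dp":[0.0143,-0.001,0],"dr":[0,0,0],"claw":0},
    {"dp":[0.005,-0.0005,0],"dr":[0,0,0],"claw":0}
  ]
}}

```text
time: 8.45
tool_pos: [0.5268, 0.2206, 0.0606]
tool_rot: [3.141, 0.001, 3.09]
ft_force: [0.3, -0.5, -2.7]
opening: 0.0239
gripper_force: 60.0
```

>>> {"method": "play_rows", "body": {
  "rows": [
    {"dp":[0,0,0],"dr":[0,0,0],"claw":0},
    {"dp":[0,0,0],"dr":[0,0,0],"claw":0},
    {"dp":[0.001,0,0],"dr":[0,0,0],"claw":0},
    {"dp":[0.001,0,0],"dr":[0,0,0],"claw":0},
    {"dp":[0.001,0,0],"dr":[0,0,0],"claw":0},
    {"dp":[0.001,0,0],"dr":[0,0,0],"claw":0}
  ]
}}

```text
time: 9.05
tool_pos: [0.5286, 0.2216, 0.0609]
tool_rot: [3.141, 0.0, 3.092]
ft_force: [0.9, 0.1, -2.8]
opening: 0.0234
gripper_force: 60.0
```

>>> {"method": "play_rows", "body": {
  "rows": [
    {"dp":[0.001,0,0],"dr":[0,0,0],"claw":0},
    {"dp":[0,0,0],"dr":[0,0,0],"claw":0}
  ]
}}

```text
time: 9.25
tool_pos: [0.5298, 0.2215, 0.0608]
tool_rot: [3.141, 0.0, 3.092]
ft_force: [0.2, -0.3, -2.3]
opening: 0.0237
gripper_force: 60.0
```

>>> {"method": "play_rows", "body": {
  "rows": [
    {"dp":[0.001,0,0],"dr":[0,0,0],"claw":0},
    {"dp":[0,0,0],"dr":[0,0,0],"claw":0}
  ]
}}

```text
time: 9.45
tool_pos: [0.5307, 0.2215, 0.0607]
tool_rot: [3.142, 0.0, 3.092]
ft_force: [0.2, -0.4, -1.7]
opening: 0.0238
gripper_force: 60.0
```

>>> {"method": "play_rows", "body": {
  "rows": [
    {"dp":[0.001,0,0],"dr":[0,0,0],"claw":0},
    {"dp":[0,0,0],"dr":[0,0,0],"claw":0}
  ]
}}

```text
time: 9.65
tool_pos: [0.5316, 0.2215, 0.0607]
tool_rot: [3.142, -0.0, 3.092]
ft_force: [-0.9, -0.5, -2.9]
opening: 0.0234
gripper_force: 60.0
```

>>> {"method": "play_rows", "body": {
  "rows": [
    {"dp":[0.001,0,0],"dr":[0,0,0],"claw":0},
    {"dp":[0,0,0],"dr":[0,0,0],"claw":0}
  ]
}}

```text
time: 9.85
tool_pos: [0.5317, 0.2215, 0.0604]
tool_rot: [-3.141, -0.002, 3.092]
ft_force: [-4.1, 0.3, -1.2]
opening: 0.0239
gripper_force: 60.0
```

The lip touched the far wall exactly where predicted (TCP x 0.5316), so the calibration is confirmed. I'll back off 7 mm and lift.

>>> {"method": "play_rows", "body": {
  "rows": [
    {"dp":[-0.004,-0.0005,0],"dr":[0,0,0],"claw":0},
    {"dp":[-0.0035,-0.0005,0],"dr":[0,0,0],"claw":0},
    {"dp":[0,0,0],"dr":[0,0,0],"claw":0},
    {"dp":[0,0,0.005],"dr":[0,0,0],"claw":0},
    {"dp":[0,0,0.01],"dr":[0,0,0],"claw":0},
    {"dp":[0,0,0.01],"dr":[0,0,0],"claw":0},
    {"dp":[0,0,0.003],"dr":[0,0,0],"claw":0},
    {"dp":[0,0,0.003],"dr":[0,0,0],"claw":0}
  ],
  "grip_force": 60
}}

```text
time: 10.65
tool_pos: [0.5251, 0.2205, 0.0922]
tool_rot: [3.141, 0.0, 3.092]
ft_force: [0.1, 0.4, -6.8]
opening: 0.0239
gripper_force: 60.0
```

>>> {"method": "play_rows", "body": {
  "rows": [
    {"dp":[0,0,0.003],"dr":[0,0,0],"claw":0},
    {"dp":[0,0,0.003],"dr":[0,0,0],"claw":0},
    {"dp":[0,0,0.003],"dr":[0,0,0],"claw":0},
    {"dp":[0,0,0.004],"dr":[0,0,0],"claw":0},
    {"dp":[0,0,0.004],"dr":[0,0,0],"claw":0},
    {"dp":[0,0,0.002],"dr":[0,0,0],"claw":0},
    {"dp":[0,0,0],"dr":[0,0,0],"claw":0},
    {"dp":[0,0,0],"dr":[0,0,0],"claw":0}
  ]
}}

```text
time: 11.45
tool_pos: [0.5251, 0.2205, 0.1107]
tool_rot: [3.142, -0.0, 3.092]
ft_force: [0.1, 0.0, -5.8]
opening: 0.0237
gripper_force: 60.0
```

```bash
python3 - <<'E'
from h import *
o=arm.observe();print(o['tool_pos'],o['tool_rot'],o['ft_force'],o['moment'])
s=shot('scene','scene4.png');d=shot('side','side4.png');w=shot('wrist','w4.png')
f=lambda x:cv2.resize(x[:,:,::-1],(400,300),interpolation=cv2.INTER_CUBIC)
m=np.vstack([np.hstack([f(s['pixels'][255:375,325:485]),f(d['pixels'][225:315,190:310])]),np.hstack([f(w['pixels']),f(s['pixels'][250:310,370:450])])])
cv2.imwrite('pics/m5.png',m)
E
```

```text
[0.52507262 0.22046032 0.11072313] [ 3.14154144e+00 -6.49530965e-05  3.09180850e+00] [ 0.08782979  0.01227304 -5.83743155] [ 0.12054483  0.34811385 -0.00570998]
```

View pics/m5.png

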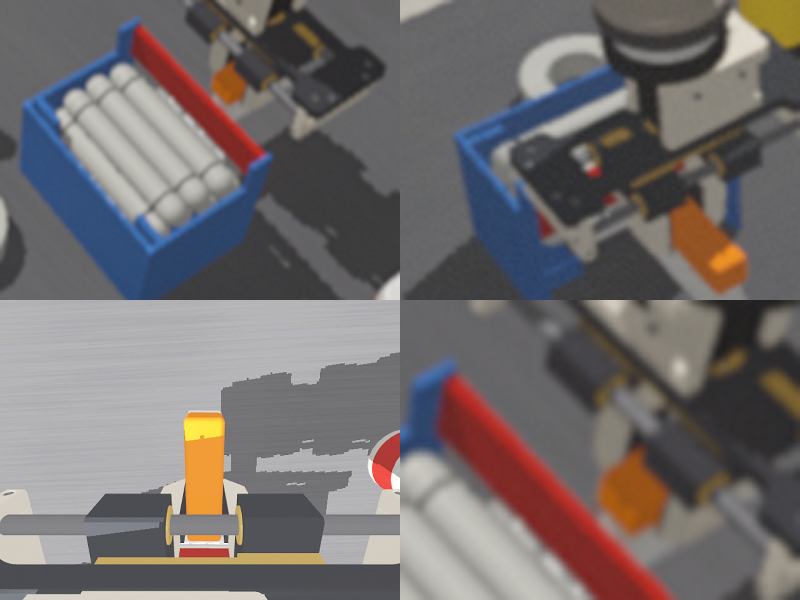

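All seven rods are up: the wrist reads 5.8 N, which matches 0.6 kg, and the heap looks neat in the scene crop. Next I draw back slowly along the rack axis.

>>> {"method": "play_rows", "body": {
  "rows": [
    {"dp":[-0.002,0.0001,0],"dr":[0,0,0],"claw":0},
    {"dp":[-0.004,0.0002,0],"dr":[0,0,0],"claw":0},
    {"dp":[-0.004,0.0002,0],"dr":[0,0,0],"claw":0},
    {"dp":[-0.004,0.0002,0],"dr":[0,0,0],"claw":0},
    {"dp":[-0.004,0.0002,0],"dr":[0,0,0],"claw":0},
    {"dp":[-0.004,0.0002,0],"dr":[0,0,0],"claw":0},
    {"dp":[-0.004,0.0002,0],"dr":[0,0,0],"claw":0},
    {"dp":[-0.004,0.0002,0],"dr":[0,0,0],"claw":0}
  ]
}}

```text
time: 12.4
tool_pos: [0.4948, 0.222, 0.1107]
tool_rot: [3.141, -0.0, 3.092]
ft_force: [0.5, 0.1, -5.8]
opening: 0.0235
gripper_force: 60.0
```

```bash
python3 - <<'E'
from h import *
o=arm.observe();print(o['tool_pos'],o['tool_rot'],o['ft_force'],o['moment'])
shot('scene','scene5.png')
E
```

```text
[0.49481219 0.22195381 0.11073425] [ 3.14146396e+00 -1.43064895e-04  3.09158097e+00] [ 0.53743596  0.05495783 -5.83199055] [ 0.12976479  0.39355886 -0.0114959 ]
```

>>> {"method": "play_rows", "body": {
  "rows": [
    {"dp":[-0.004,0.0002,0],"dr":[0,0,0],"claw":0},
    {"dp":[-0.004,0.0002,0],"dr":[0,0,0],"claw":0},
    {"dp":[-0.004,0.0002,0],"dr":[0,0,0],"claw":0},
    {"dp":[-0.004,0.0002,0],"dr":[0,0,0],"claw":0},
    {"dp":[-0.004,0.0002,0],"dr":[0,0,0],"claw":0},
    {"dp":[-0.004,0.0002,0],"dr":[0,0,0],"claw":0},
    {"dp":[-0.004,0.0002,0],"dr":[0,0,0],"claw":0},
    {"dp":[-0.004,0.0002,0],"dr":[0,0,0],"claw":0}
  ]
}}

```text
time: 13.25
tool_pos: [0.4629, 0.2237, 0.1109]
tool_rot: [3.141, 0.0, 3.092]
ft_force: [4.9, -0.0, -8.3]
opening: 0.0235
gripper_force: 60.0
```

>>> {"method": "play_rows", "body": {
  "rows": [
    {"dp":[-0.004,0.0002,0],"dr":[0,0,0],"claw":0},
    {"dp":[-0.004,0.0002,0],"dr":[0,0,0],"claw":0},
    {"dp":[-0.004,0.0002,0],"dr":[0,0,0],"claw":0},
    {"dp":[-0.004,0.0002,0],"dr":[0,0,0],"claw":0},
    {"dp":[-0.004,0.0002,0],"dr":[0,0,0],"claw":0},
    {"dp":[-0.004,0.0002,0],"dr":[0,0,0],"claw":0},
    {"dp":[-0.004,0.0002,0],"dr":[0,0,0],"claw":0},
    {"dp":[-0.004,0.0002,0],"dr":[0,0,0],"claw":0}
  ]
}}

```text
time: 14.05
tool_pos: [0.4501, 0.2253, 0.1152]
tool_rot: [3.134, 0.042, 3.091]
ft_force: [63.3, -12.8, -27.5]
opening: 0.0236
gripper_force: 60.0
```

>>> {"method": "play_rows", "body": {
  "rows": [
    {"dp":[-0.004,0.0002,0],"dr":[0,0,0],"claw":0},
    {"dp":[-0.004,0.0002,0],"dr":[0,0,0],"claw":0},
    {"dp":[-0.004,0.0002,0],"dr":[0,0,0],"claw":0},
    {"dp":[-0.004,0.0002,0],"dr":[0,0,0],"claw":0},
    {"dp":[-0.004,0.0002,0],"dr":[0,0,0],"claw":0},
    {"dp":[-0.004,0.0002,0],"dr":[0,0,0],"claw":0},
    {"dp":[-0.004,0.0002,0],"dr":[0,0,0],"claw":0},
    {"dp":[-0.004,0.0002,0],"dr":[0,0,0],"claw":0}
  ]
}}

```text
time: 14.85
tool_pos: [0.4221, 0.2277, 0.1167]
tool_rot: [3.132, 0.05, 3.091]
ft_force: [68.1, -14.8, -24.8]
opening: 0.0239
gripper_force: 60.0
```

```bash
python3 - <<'E'
from h import *
o=arm.observe();print(o['tool_pos'],o['tool_rot'],o['ft_force'],o['moment'])
shot('scene','scene6.png');shot('side','side6.png')
E
```

```text
[0.42206083 0.22765472 0.11668835] [3.13152803 0.05040342 3.09106104] [ 68.05117842 -14.80917911 -24.8248715 ] [ -2.88750248 -10.60455683  -0.59439884]
```

The wrist force jumped to 68 N, so something jammed. I'm looking before moving on.

```bash
python3 - <<'E'
from h import *
s=load('scene6.png')['pixels'];d=load('side6.png')['pixels'];s5=load('scene5.png')['pixels'];w=shot('wrist','w6.png')['pixels']
f=lambda x:cv2.resize(np.ascontiguousarray(x[:,:,::-1]),(400,300),interpolation=cv2.INTER_CUBIC)
cv2.imwrite('pics/m6.png',np.vstack([np.hstack([f(s[255:345,335:455]),f(d[220:340,190:350])]),np.hstack([f(s5[255:345,335:455]),f(w)])]))
E
```

```text
(no output)
```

View pics/m6.png

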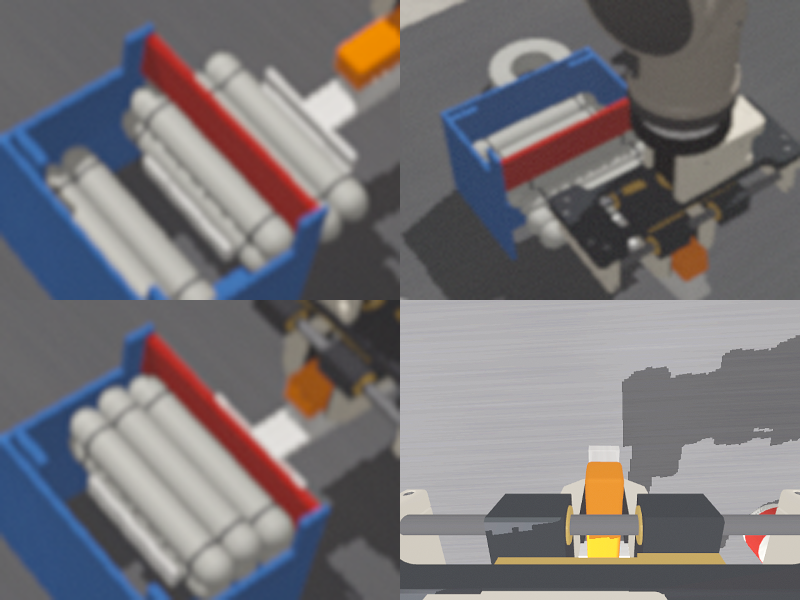

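The third extra rod is still on top, pressed against the bar, and two have dropped into the rack. The scoop has slid in the fingers, with its back wall at about (415,276)–(441,302). I'll ease the pull off first, then measure the scoop in the hand.

>>> {"method": "play_rows", "body": {
  "rows": [
    {"dp":[0.004,0,0],"dr":[0,0,0],"claw":0},
    {"dp":[0.004,0,0],"dr":[0,0,0],"claw":0}
  ]
}}

```text
time: 15.2
tool_pos: [0.4218, 0.2274, 0.1153]
tool_rot: [3.135, 0.032, 3.091]
ft_force: [28.4, -7.3, -7.4]
opening: 0.0237
gripper_force: 59.9
```

```bash
python3 - <<'E'
from h import *
o=arm.observe();print(o['tool_pos'],o['tool_rot'],o['ft_force'],o['moment'])
A=load('scene6.png')
th=-.05;R=np.array([[np.cos(th),np.sin(th)],[-np.sin(th),np.cos(th)]]);O=np.array([.6258,.2155])
s=lambda p:(p[0]/3.333+335-.35,p[1]/3.333+255-.35)
for n,ps,zs in(('wall',[(268,70),(355,158)],(.075,.08,.085,.09)),('lip?',[(150,160),(235,250)],(.071,.076,.081)),('bar front top',[(337,45),(372,88)],(.11,.118)),('far rod ends',[(78,160),(190,275)],(.067,.087)),('top rod end',[(150,92),(278,230)],(.09,.1,.11)),('outer rod end',[(222,60),(350,185)],(.07,.08))):
    for z in zs: print(n,z,[(R@(onz(A,*s(p),z)[:2]-O)).round(4).tolist() for p in ps])
E
```

```text
[0.42180592 0.22742975 0.11528981] [3.13460925 0.03212658 3.09085656] [28.39285547 -7.33207987 -7.42608243] [-1.30212779 -5.39609026 -0.23122283]
wall 0.075 [[-0.1226, -0.0375], [-0.1217, 0.0432]]
wall 0.08 [[-0.1194, -0.0352], [-0.1186, 0.045]]
wall 0.085 [[-0.1163, -0.0328], [-0.1154, 0.0469]]
wall 0.09 [[-0.1131, -0.0305], [-0.1122, 0.0488]]
lip? 0.071 [[-0.0185, -0.0285], [-0.02, 0.0492]]
lip? 0.076 [[-0.016, -0.0262], [-0.0174, 0.051]]
lip? 0.081 [[-0.0134, -0.0239], [-0.0149, 0.0528]]
bar front top 0.11 [[-0.149, -0.0114], [-0.1438, 0.0249]]
bar front top 0.118 [[-0.1435, -0.0077], [-0.1383, 0.0282]]
far rod ends 0.067 [[0.0163, -0.0553], [0.011, 0.0455]]
far rod ends 0.087 [[0.0256, -0.0456], [0.0204, 0.0529]]
top rod end 0.09 [[-0.0408, -0.0589], [-0.0399, 0.0602]]
top rod end 0.1 [[-0.0353, -0.0539], [-0.0344, 0.0638]]
top rod end 0.11 [[-0.0299, -0.0488], [-0.029, 0.0674]]
outer rod end 0.07 [[-0.1065, -0.0627], [-0.1086, 0.054]]
outer rod end 0.08 [[-0.1004, -0.0577], [-0.1025, 0.0576]]
```

>>> {"method": "play_rows", "body": {
  "rows": [
    {"dp":[0.004,0,0],"dr":[0,0,0],"claw":0},
    {"dp":[0.003,0,0],"dr":[0,0,0],"claw":0},
    {"dp":[0,0,0],"dr":[0,0,0],"claw":0}
  ]
}}

```text
time: 15.5
tool_pos: [0.422, 0.2272, 0.1135]
tool_rot: [3.138, 0.018, 3.091]
ft_force: [19.6, -5.1, -5.8]
opening: 0.0239
gripper_force: 60.0
```

```bash
python3 - <<'E'
from h import *
o=arm.observe();print(o['tool_pos'],o['tool_rot'],o['ft_force'],o['moment'])
w=shot('wrist','w7.png');A=shot('scene','scene7.png');B=shot('side','side7.png')
# orange hull in tool frame-ish: print corners in each view
for n,im in(('wrist',w),('scene',A),('side',B)):
    h=cv2.cvtColor(im['pixels'],cv2.COLOR_RGB2HSV);k=cv2.inRange(h,(7,150,100),(28,255,255))
    if n=='wrist': k[:,:280]=0;k[:,400:]=0;k[440:]=0
    for c in cv2.findContours(k,0,2)[0]:
        if cv2.contourArea(c)>60: print(n,cv2.contourArea(c),cv2.approxPolyDP(cv2.convexHull(c),1.5,True)[:,0].tolist())
# predicted wrist projections of bar-rear top corners & neck rear for offsets (rel. to current tool)
from scipy.spatial.transform import Rotation as Ro
RT=Ro.from_euler('xyz',o['tool_rot']).as_matrix();S=np.c_[-RT[:,0],RT[:,1],-RT[:,2]]
for off in(.101,.115,.125):
  for pit in(0,.1,.2):
    M=S@Ro.from_euler('y',pit).as_matrix()
    g=o['tool_pos']+S@[0,0,-.006]
    P=lambda p:proj(w,g+M@(np.array(p)-[-off,0,.0427])).round(1).tolist()
    print(off,pit,'rear top',P((-.163,.012,.052)),P((-.163,-.012,.052)),'rear bot',P((-.163,.012,.028)),'neck',P((-.16,.012,.008)),P((-.16,.012,0)))
E
```

```text
[0.4219764  0.22720153 0.11354292] [3.13759841 0.01790163 3.09122794] [19.59643086 -5.07055921 -5.82703152] [-0.87746271 -3.59959278 -0.31101274]
wrist 1772.0 [[353, 378], [350, 411], [301, 412], [299, 376]]
wrist 4748.0 [[301, 261], [308, 259], [349, 260], [353, 263], [357, 287], [354, 342], [298, 342], [296, 288]]
scene 418.0 [[293, 267], [294, 283], [289, 289], [277, 291], [270, 287], [267, 267]]
scene 329.5 [[458, 256], [461, 261], [459, 269], [441, 281], [435, 275], [436, 270]]
side 6370.0 [[565, 479], [419, 479], [419, 471], [431, 447], [447, 434], [461, 429], [476, 427], [524, 426], [537, 431], [553, 445], [562, 463]]
side 134.0 [[307, 316], [311, 321], [312, 327], [303, 331], [299, 326], [299, 321]]
0.101 0 rear top [359.2, 186.4] [291.7, 186.4] rear bot [354.3, 177.4] neck [351.0, 178.1] [350.0, 175.9]
0.101 0.1 rear top [360.7, 192.9] [290.1, 192.9] rear bot [355.5, 176.5] neck [352.0, 172.9] [350.9, 169.1]
0.101 0.2 rear top [362.2, 201.7] [288.6, 201.7] rear bot [356.8, 177.3] neck [353.1, 168.7] [352.0, 163.3]
0.115 0 rear top [358.2, 224.5] [292.7, 224.5] rear bot [353.5, 210.2] neck [350.4, 207.2] [349.4, 203.9]
0.115 0.1 rear top [359.2, 231.2] [291.7, 231.1] rear bot [354.4, 209.9] neck [351.2, 202.5] [350.1, 197.7]
0.115 0.2 rear top [360.2, 239.4] [290.6, 239.4] rear bot [355.4, 210.8] neck [352.0, 198.7] [351.0, 192.3]
0.125 0 rear top [357.4, 250.3] [293.5, 250.3] rear bot [353.0, 232.6] neck [350.0, 227.2] [349.0, 223.1]
0.125 0.1 rear top [358.2, 256.5] [292.7, 256.5] rear bot [353.7, 232.2] neck [350.6, 222.6] [349.6, 217.0]
0.125 0.2 rear top [358.9, 263.9] [291.9, 263.9] rear bot [354.4, 232.8] neck [351.3, 218.7] [350.3, 211.6]
```

The scoop has slid about 36 mm in the grip and points about 0.1 rad nose-down relative to the tool, so its front rod is catching on the mouth stops. I'll quantify this from the saved wrist pictures.

```bash
cat >> h.py <<'E'
from scipy.spatial.transform import Rotation as Ro
from scipy.optimize import least_squares
def inhand(w,pos,rot,r1,r2):
    """offset of grip behind scoop origin and nose-down pitch rel. tool from rows of rear bottom (r1), rear top (r2) edges of the bar"""
    RT=Ro.from_euler('xyz',rot).as_matrix();S=np.c_[-RT[:,0],RT[:,1],-RT[:,2]]
    g=np.array(pos)+S@[0,0,-.006]
    def f(x):
        M=S@Ro.from_euler('y',x[1]).as_matrix()
        P=lambda p:proj(w,g+M@(np.array(p)-[-x[0],0,.0427]))[1]
        return [P((-.163,0,.028))-r1,P((-.163,0,.052))-r2]
    x=least_squares(f,[.12,.05]).x
    M=S@Ro.from_euler('y',x[1]).as_matrix()
    sp=-np.arctan2(M[2,0],np.hypot(*M[:2,0]))
    return x,sp,lambda p:g+M@(np.array(p)-[-x[0],0,.0427])
def profile(w,c=327):
    h=cv2.cvtColor(w['pixels'],cv2.COLOR_RGB2HSV)[:,c-6:c+7].mean(1)
    return h
E
python3 - <<'E'
from h import *
for n in('w4','w6','w7'):
    h=profile(load(n+'.png'));k=[r for r in range(150,340) if h[r,1]>140 and h[r,0]<30][:1][0]
    print(n,k,[(r,h[r].round().astype(int).tolist()) for r in range(k-2,k+36,2)])
E
```

```text
w4 180 [(178, [99, 3, 220]), (180, [14, 160, 227]), (182, [16, 200, 228]), (184, [16, 199, 228]), (186, [16, 200, 226]), (188, [18, 203, 255]), (190, [22, 196, 255]), (192, [24, 194, 255]), (194, [25, 186, 255]), (196, [26, 185, 255]), (198, [27, 185, 255]), (200, [27, 185, 255]), (202, [27, 185, 255]), (204, [27, 185, 255]), (206, [27, 184, 255]), (208, [27, 185, 255]), (210, [27, 184, 255]), (212, [27, 185, 255]), (214, [27, 185, 255])]
w6 259 [(257, [54, 1, 220]), (259, [14, 148, 228]), (261, [16, 202, 230]), (263, [16, 202, 229]), (265, [16, 200, 230]), (267, [16, 202, 230]), (269, [16, 201, 230]), (271, [16, 202, 230]), (273, [16, 202, 231]), (275, [16, 202, 231]), (277, [16, 201, 231]), (279, [16, 201, 231]), (281, [16, 201, 231]), (283, [16, 202, 231]), (285, [16, 200, 235]), (287, [16, 197, 239]), (289, [17, 198, 241]), (291, [16, 197, 240]), (293, [16, 201, 239])]
w7 260 [(258, [12, 19, 218]), (260, [16, 209, 229]), (262, [16, 200, 228]), (264, [16, 200, 229]), (266, [16, 200, 229]), (268, [16, 200, 229]), (270, [16, 200, 230]), (272, [16, 202, 229]), (274, [16, 202, 229]), (276, [16, 200, 229]), (278, [16, 202, 229]), (280, [16, 202, 229]), (282, [16, 202, 231]), (284, [16, 200, 235]), (286, [16, 198, 240]), (288, [16, 197, 240]), (290, [16, 201, 240]), (292, [16, 202, 238]), (294, [16, 200, 238])]
```

```bash
python3 - <<'E'
from h import *
o=arm.observe()
th=-.05;R=np.array([[np.cos(th),np.sin(th)],[-np.sin(th),np.cos(th)]]);O=np.array([.6258,.2155])
for n,p,r,a,b in(('w4',[.52507,.22046,.11072],[3.14154,0,3.0918],179.5,187.5),('w6',[.42206,.22765,.11669],[3.13153,.0504,3.09106],258.5,285),('w7',o['tool_pos'],o['tool_rot'],259.2,284.5)):
    x,sp,T=inhand(load(n+'.png'),p,r,a,b);q=T((0,0,0));print(n,x.round(4),'pitch',round(sp,4),'origin rack',(R@(q[:2]-O)).round(4),q[2].round(4),'lip',T((.05,0,0))[2].round(4))
E
```

```text
w4 [ 0.1016 -0.0194] pitch -0.0194 origin rack [ 0.0016 -0.0001] 0.064 lip 0.065
w6 [0.1368 0.0825] pitch 0.0321 origin rack [-0.0684  0.0025] 0.0636 lip 0.062
w7 [0.1377 0.061 ] pitch 0.0426 origin rack [-0.0683  0.0017] 0.059 lip 0.0569
```

>>> {"method": "play_rows", "body": {
  "rows": [
    {"dp":[0.004,0,0],"dr":[0,0,0],"claw":0},
    {"dp":[0.004,0,0],"dr":[-0.001,-0.02,0],"claw":0},
    {"dp":[0.003,0,0.0005],"dr":[-0.001,-0.02,0],"claw":0},
    {"dp":[0.002,0,0.0005],"dr":[-0.001,-0.02,0],"claw":0},
    {"dp":[0,0,0.0005],"dr":[-0.001,-0.02,0],"claw":0},
    {"dp":[0,0,0],"dr":[0,0,0],"claw":0},
    {"dp":[0,0,0],"dr":[0,0,0],"claw":0}
  ]
}}

```text
time: 16.35
tool_pos: [0.4265, 0.2267, 0.112]
tool_rot: [-3.141, 0.079, 3.092]
ft_force: [0.4, -0.4, -5.5]
opening: 0.0234
gripper_force: 60.0
```

```bash
cat >> h.py <<'E'
def status(name):
    o=arm.observe();print('t',o['time'],'pos',o['tool_pos'].round(4),'rot',o['tool_rot'].round(4),'F',o['ft_force'].round(1),'M',o['moment'].round(2))
    w=shot('wrist',name);h=profile(w)
    r1=next(r for r in range(120,340) if h[r,1]>100 and 8<h[r,0]<30)-.5
    seg=range(int(r1)+4,int(r1)+50);r2=next((r for r in seg if h[r,2]>h[int(r1)+4,2]+5.5 and h[r+2,2]>h[int(r1)+4,2]+5.5),np.nan)-.5
    th=-.05;R=np.array([[np.cos(th),np.sin(th)],[-np.sin(th),np.cos(th)]]);O=np.array([.6258,.2155])
    x,sp,T=inhand(w,o['tool_pos'],o['tool_rot'],r1,r2);sp+=.0194
    L=x[0];gz=o['tool_pos'][2]-.006-.0427
    print('rows',r1,r2,'off',x[0].round(4),'rel',(x[1]+.0194).round(4),'pitch(nose down)',sp.round(4),'origin rack',(R@(T((0,0,0))[:2]-O)).round(4),'underside z origin ~',(gz-L*np.sin(sp)).round(4))
E
python3 -c "
from h import *
status('w8.png');shot('scene','scene8.png')"
```

```text
t 16.35 pos [0.4265 0.2267 0.112 ] rot [-3.1412  0.079   3.092 ] F [ 0.4 -0.4 -5.5] M [-0.09  0.59 -0.11]
rows 258.5 284.5 off 0.1374 rel 0.0929 pitch(nose down) 0.0138 origin rack [-0.0615  0.0013] underside z origin ~ 0.0614
```

>>> {"method": "play_rows", "body": {
  "rows": [
    {"dp":[0,0,0],"dr":[-0.0007,-0.014,0],"claw":0},
    {"dp":[0,0,0],"dr":[0,0,0],"claw":0},
    {"dp":[-0.002,0.0001,0],"dr":[0,0,0],"claw":0},
    {"dp":[-0.002,0.0001,0],"dr":[0,0,0],"claw":0},
    {"dp":[-0.002,0.0001,0],"dr":[0,0,0],"claw":0},
    {"dp":[0,0,0],"dr":[0,0,0],"claw":0}
  ]
}}

```text
time: 17.05
tool_pos: [0.4218, 0.2271, 0.1125]
tool_rot: [3.141, 0.096, 3.092]
ft_force: [3.5, -2.3, -7.4]
opening: 0.0234
gripper_force: 60.0
```

```bash
python3 -c "
from h import *
status('w9.png')"
```

```text
t 17.05 pos [0.4218 0.2271 0.1125] rot [3.1412 0.096  3.0919] F [ 3.5 -2.3 -7.4] M [-0.24  0.23 -0.25]
rows 258.5 286.5 off 0.1375 rel 0.1258 pitch(nose down) 0.0298 origin rack [-0.0667  0.0015] underside z origin ~ 0.0597
```

```bash
python3 - <<'E'
from h import *
A=shot('scene','scene9.png');B=load('scene6.png')
th=-.05;O=np.array([.6258,.2155])
hs=cv2.cvtColor(A['pixels'],cv2.COLOR_RGB2HSV)
for y in(-.045,0,.03,.055):
    s=[]
    for x in np.arange(-.13,.062,.003):
        p=proj(A,[O[0]+x*np.cos(th)-y*np.sin(th),O[1]+x*np.sin(th)+y*np.cos(th),.085]);u,v=p.round().astype(int)
        H=hs[v,u]; s.append(('R' if H[1]>150 and (H[0]<8 or H[0]>172) else 'B' if H[1]>100 and 95<H[0]<130 else '')+str(H[2]//10))
    print(y,' '.join(s))
E
```

```text
-0.045 10 10 10 10 10 10 10 10 10 16 18 18 18 18 17 16 15 17 18 19 R17 R14 R12 R12 R12 R12 13 14 17 18 16 16 14 13 11 14 17 13 11 11 10 B10 B11 B11 B11 B10 B10 B10 11 11 13 14 14 12 11 11 11 13 16 15 B13 B17 B14 B13
0 20 20 17 19 20 19 20 16 14 16 18 19 19 19 18 16 16 18 18 18 R17 R15 R12 R12 R12 R12 13 15 18 19 19 19 18 16 14 17 19 19 17 16 19 20 15 10 6 6 6 6 9 15 18 19 19 19 18 15 16 18 19 20 18 17 B15 B12
0.03 10 10 10 10 13 16 20 16 14 16 18 19 19 19 17 16 15 17 18 19 R17 R14 R12 R12 R12 R12 R12 15 18 19 19 19 17 16 14 16 18 18 17 16 17 20 15 8 6 6 8 10 12 16 18 19 19 18 17 15 16 17 19 19 18 18 B15 B12
0.055 10 10 10 10 10 10 10 10 10 13 14 15 15 15 14 13 12 13 15 R18 R17 R15 R12 R12 R12 R12 13 16 19 19 19 19 18 14 12 15 16 14 13 13 12 14 13 10 6 6 8 10 10 12 16 16 15 15 14 15 15 B17 B17 B12 B13 B16 B16 B12
```

Two rods have fallen. The third extra sits in a widened hollow behind the front rod, and with the bar's friction it wedges downward. My plan is to back off forward, level and raise slightly, then pull back while lowering a few mm so the bar lifts that rod over.

>>> {"method": "play_rows", "body": {
  "rows": [
    {"dp":[0.003,0,0],"dr":[0,0,0],"claw":0},
    {"dp":[0.003,-0.0007,0],"dr":[-0.0005,-0.01,0],"claw":0},
    {"dp":[0.003,-0.0007,0.001],"dr":[-0.0005,-0.01,0],"claw":0},
    {"dp":[0,0,0.001],"dr":[0,0,0],"claw":0},
    {"dp":[0,0,0],"dr":[0,0,0],"claw":0},
    {"dp":[0,0,0],"dr":[0,0,0],"claw":0}
  ]
}}

```text
time: 17.75
tool_pos: [0.4302, 0.2258, 0.1143]
tool_rot: [3.141, 0.114, 3.092]
ft_force: [1.4, -0.5, -5.7]
opening: 0.0235
gripper_force: 60.0
```

```bash
python3 - <<'E'
s=open('h.py').read()
a=s.index("    seg=range");b=s.index("    th=-.05;R=np.array([[np.cos(th),np.sin(th)],[-np.sin(th),np.cos(th)]]);O=np.array([.6258,.2155])\n    x,sp")
s=s[:a]+"""    V=w['pixels'][:,318:337].astype(float).sum(2).mean(1);i0=int(r1)+5
    g=np.convolve(np.diff(V),[1,1,1,1],'same')[i0:i0+40];k=int(np.argmax(g>0.7*g.max()));W=np.clip(g[max(k-3,0):k+5],0,None);r2=i0+max(k-3,0)+(W*np.arange(len(W))).sum()/W.sum()
"""+s[b:]
open('h.py','w').write(s)
E
python3 - <<'E'
from h import *
for n,p,r in(('w4',[.52507,.22046,.11072],[3.14154,0,3.0918]),('w7',[.42198,.2272,.11354],[3.1376,.0179,3.0912]),('w8',[.4265,.2267,.112],[-3.1412,.079,3.092]),('w9',[.4218,.2271,.1125],[3.1412,.096,3.0919])):
    w=load(n+'.png');V=w['pixels'][:,318:337].astype(float).sum(2).mean(1);i=[180,0,0,0]['w4 w7 w8 w9'.split().index(n)] or 259
    print(n,[int(v) for v in V[i-3:i+38]])
status('w10.png')
E
```

```text
w4 [631, 658, 599, 466, 412, 420, 421, 422, 422, 418, 444, 479, 497, 513, 522, 530, 541, 548, 552, 557, 559, 559, 560, 559, 559, 559, 559, 559, 560, 560, 559, 559, 559, 560, 559, 559, 560, 559, 561, 545, 526]
w7 [649, 653, 627, 516, 411, 418, 421, 420, 420, 421, 422, 421, 423, 423, 425, 424, 423, 424, 423, 424, 424, 424, 423, 424, 423, 423, 426, 431, 436, 440, 448, 449, 448, 446, 443, 442, 441, 441, 441, 441, 441]
w8 [655, 661, 599, 480, 416, 424, 426, 426, 427, 426, 427, 427, 425, 426, 427, 426, 426, 426, 426, 427, 427, 428, 427, 428, 427, 427, 428, 428, 433, 438, 445, 451, 455, 452, 452, 451, 448, 444, 445, 444, 445]
w9 [657, 663, 602, 483, 419, 425, 425, 427, 426, 427, 426, 426, 427, 428, 427, 428, 427, 428, 428, 428, 427, 427, 427, 427, 428, 427, 427, 427, 428, 431, 438, 445, 450, 457, 459, 458, 455, 452, 449, 445, 443]
t 17.75 pos [0.4302 0.2258 0.1143] rot [3.1414 0.1144 3.0919] F [ 1.4 -0.5 -5.7] M [0.18 0.47 0.04]
rows 258.5 286.3364661654135 off 0.1375 rel 0.1231 pitch(nose down) 0.0087 origin rack [-0.0573  0.0005] underside z origin ~ 0.0644
```

>>> {"method": "play_rows", "body": {
  "rows": [
    {"dp":[-0.003,0.0001,-0.0005],"dr":[0,0,0],"claw":0},
    {"dp":[-0.002,0.0001,-0.0008],"dr":[0,0,0],"claw":0},
    {"dp":[-0.002,0.0001,-0.0013],"dr":[0,0,0],"claw":0},
    {"dp":[-0.002,0.0001,-0.0013],"dr":[0,0,0],"claw":0},
    {"dp":[0,0,0],"dr":[0,0,0],"claw":0}
  ]
}}

```text
time: 18.3
tool_pos: [0.4212, 0.2261, 0.1104]
tool_rot: [3.141, 0.115, 3.092]
ft_force: [3.0, -0.1, -5.3]
opening: 0.0236
gripper_force: 60.0
```

```bash
python3 -c "
from h import *
status('w11.png')"
```

```text
t 18.3 pos [0.4212 0.2261 0.1104] rot [3.1414 0.1148 3.0919] F [ 3.  -0.1 -5.3] M [ 0.06  0.36 -0.07]
rows 258.5 286.8202435951281 off 0.1375 rel 0.1311 pitch(nose down) 0.0164 origin rack [-0.0666  0.0004] underside z origin ~ 0.0594
```

>>> {"method": "play_rows", "body": {
  "rows": [
    {"dp":[-0.002,0.0001,-0.0008],"dr":[0,0,0],"claw":0},
    {"dp":[-0.002,0.0001,-0.0008],"dr":[0,0,0],"claw":0},
    {"dp":[-0.002,0.0001,-0.0006],"dr":[0,0,0],"claw":0},
    {"dp":[0,0,0],"dr":[0,0,0],"claw":0}
  ]
}}

```text
time: 18.75
tool_pos: [0.4204, 0.2268, 0.1098]
tool_rot: [3.139, 0.126, 3.092]
ft_force: [18.6, -4.9, -10.9]
opening: 0.0238
gripper_force: 60.0
```

```bash
cat >> h.py <<'E'
def lines(name,z=.085,ys=(0,.03)):
    A=shot('scene',name);th=-.05;O=np.array([.6258,.2155]);hs=cv2.cvtColor(A['pixels'],cv2.COLOR_RGB2HSV)
    for y in ys:
        s=[]
        for x in np.arange(-.18,.062,.003):
            u,v=proj(A,[O[0]+x*np.cos(th)-y*np.sin(th),O[1]+x*np.sin(th)+y*np.cos(th),z]).round().astype(int);H=hs[v,u]
            s.append(('R' if H[1]>150 and (H[0]<8 or H[0]>172) else 'B' if H[1]>100 and 95<H[0]<130 else 'o' if H[1]>150 and H[0]<20 else '')+str(H[2]//10))
        print(y,' '.join(s))
E
python3 -c "
from h import *
status('w12.png');lines('scene12.png')"
```

```text
t 18.75 pos [0.4204 0.2268 0.1098] rot [3.1387 0.1255 3.0916] F [ 18.6  -4.9 -10.9] M [-0.58 -1.98 -0.27]
rows 258.5 287.50665483584737 off 0.1375 rel 0.1425 pitch(nose down) 0.017 origin rack [-0.0673  0.0012] underside z origin ~ 0.0587
0 o23 o23 o22 o23 o23 o22 o22 o19 o16 o15 o15 14 15 19 18 20 20 18 19 20 18 19 20 19 16 17 18 19 19 18 17 16 15 17 19 19 18 R15 R12 R12 R12 R12 R12 13 17 19 20 19 19 17 15 14 19 19 18 17 16 19 17 12 8 6 6 6 9 15 17 18 19 19 18 16 15 17 18 19 19 18 17 B13 B12
0.03 10 10 10 10 10 10 10 10 10 10 10 10 10 10 10 10 10 10 10 10 10 12 18 19 16 16 18 19 19 19 17 16 16 17 19 19 R18 R15 R12 R12 R12 R12 R12 R12 17 19 19 19 19 17 16 16 19 19 18 17 16 19 17 13 8 6 6 9 10 14 16 18 19 19 18 17 15 17 19 19 19 18 B16 B14 B12
```

The stop position is rigid at s ≈ -0.067 whatever the height, which suggests the nose is lower than my wrist estimate and the front rod is hitting the mouth stops. I'll check the lip and wall heights directly in the scene view.

```bash
python3 - <<'E'
from h import *
A=load('scene12.png');th=-.05;O=np.array([.6258,.2155]);R=np.array([[np.cos(th),np.sin(th)],[-np.sin(th),np.cos(th)]])
hs=cv2.cvtColor(A['pixels'],cv2.COLOR_RGB2HSV)
for x in(-.015,-.012,-.009,-.006,-.112,-.109,-.115):
    s=[]
    for y in np.arange(-.07,.08,.003):
        u,v=proj(A,[O[0]+x*np.cos(th)-y*np.sin(th),O[1]+x*np.sin(th)+y*np.cos(th),.085]).round().astype(int);s.append(str(hs[v,u,2]//10))
    print(x,' '.join(s))
E
```

```text
-0.015 10 10 10 10 10 10 10 11 11 11 10 13 16 16 16 16 16 16 16 16 16 17 17 17 17 17 17 17 17 17 16 16 17 17 16 16 17 17 17 17 16 14 14 17 17 17 16 15 15 11 10
-0.012 10 10 10 10 10 10 10 10 10 10 10 9 13 14 15 16 18 18 18 17 17 17 16 16 16 17 18 18 18 18 17 17 17 18 18 17 18 18 18 18 17 15 10 10 12 15 14 15 16 12 10
-0.009 10 10 10 10 10 10 11 11 11 10 10 10 10 11 11 17 19 19 19 19 19 19 19 19 19 19 20 20 20 20 20 20 20 19 20 19 20 20 20 20 20 16 12 8 8 13 15 15 16 13 10
-0.006 10 10 10 10 10 10 11 11 11 11 10 10 10 10 8 14 17 18 16 16 16 16 16 16 17 18 18 16 16 16 16 16 17 17 18 18 18 18 16 16 17 15 12 7 6 12 18 17 16 12 10
-0.112 10 10 10 10 10 10 10 10 10 10 10 10 10 15 19 19 19 19 19 19 19 19 19 19 20 21 21 21 20 21 21 20 19 19 19 19 19 19 19 16 12 10 10 8 6 6 6 6 6 6 6
-0.109 10 10 10 10 10 10 12 12 12 10 11 12 12 14 16 16 16 16 16 16 16 16 18 18 18 18 18 18 18 18 18 18 18 18 18 18 18 16 16 15 12 10 11 11 10 8 7 6 6 6 6
-0.115 10 10 10 10 10 10 10 10 10 10 10 10 12 13 15 15 15 15 15 15 15 15 15 18 21 22 22 22 22 22 22 21 17 15 15 15 15 15 15 13 10 10 10 9 7 6 6 6 6 6 6
```

Confirmed: wall top at about 71 mm and lip top at about 56 mm, so the scoop is about 0.1 rad nose-down and the front rod is against the stops. I'll free it forward, tilt the nose up about 0.1 rad and re-measure.

>>> {"method": "play_rows", "body": {
  "rows": [
    {"dp":[0.004,-0.0002,0],"dr":[0,0,0],"claw":0},
    {"dp":[0.004,-0.0002,0],"dr":[0,0,0],"claw":0},
    {"dp":[0.005,-0.0003,0],"dr":[0,0,0],"claw":0},
    {"dp":[0.004,-0.0002,0],"dr":[-0.001,-0.02,0],"claw":0},
    {"dp":[0,0,0.001],"dr":[-0.0015,-0.03,0],"claw":0},
    {"dp":[0,0,0.001],"dr":[-0.0015,-0.03,0],"claw":0},
    {"dp":[0,0,0],"dr":[-0.001,-0.02,0],"claw":0},
    {"dp":[0,0,0],"dr":[0,0,0],"claw":0}
  ]
}}

```text
time: 19.65
tool_pos: [0.4313, 0.2254, 0.1098]
tool_rot: [-3.141, 0.213, 3.092]
ft_force: [0.5, 0.1, -6.4]
opening: 0.0234
gripper_force: 60.0
```

```bash
cat >> h.py <<'E'
def pan(A,xl,xw,yc=.001):
    """scene: find lip and wall bright streaks near map positions xl,xw (z=.085 map); heights from y centre"""
    th=-.05;O=np.array([.6258,.2155]);R=np.array([[np.cos(th),np.sin(th)],[-np.sin(th),np.cos(th)]])
    g=cv2.cvtColor(A['pixels'],cv2.COLOR_RGB2GRAY).astype(np.float32)
    ys=np.arange(-.08,.09,.001);out=[]
    for nm,xc in(('lip',xl),('wall',xw)):
        best=None
        for x in np.arange(xc-.008,xc+.0081,.001):
            pts=np.array([proj(A,[O[0]+x*np.cos(th)-y*np.sin(th),O[1]+x*np.sin(th)+y*np.cos(th),.085]) for y in ys],np.float32)
            v=cv2.remap(g,pts[None,:,0],pts[None,:,1],1)[0];m=np.median(v[60:105])
            if best is None or m>best[0]: best=(m,x,v)
        m,x,v=best;on=v>.5*(m+100);i=80
        a=i
        while a>0 and on[a]: a-=1
        b=i
        while b<len(on)-1 and on[b]: b+=1
        c=(ys[a]+ys[b])/2
        for z in(.085,):
            sl=[(R@(onz(A,*proj(A,[*(O+R.T@[x,c]),.085]),zz)[:2]-O)) for zz in(.085,.065)]
        k=(sl[0]-sl[1])/.02; dz=(c-yc)/k[1]
        print(nm,'val',round(float(m)),'map x',round(x,4),'y',ys[a].round(4),ys[b].round(4),'-> z',round(.085-dz,4),'x',round(x-k[0]*dz,4));out.append((x-k[0]*dz,.085-dz))
    (a,b),(c,d)=out;print('spacing',round(a-c,4),'pitch nose down',round(np.arctan2(d-b-.004,a-c),4))
E
python3 -c "
from h import *
pan(load('scene12.png'),-.009,-.112);pan(load('scene3.png'),-.145,-.24)
status('w13.png');lines('scene13.png')"
```

```text
lip val 196 map x -0.009 y -0.026 0.054 -> z 0.0537 x -0.0248
wall val 207 map x -0.114 y -0.032 0.047 -> z 0.0696 x -0.1237
spacing 0.0989 pitch nose down 0.1201
lip val 214 map x -0.137 y -0.011 0.066 -> z 0.0186 x -0.1807
wall val 70 map x -0.242 y 0.0 0.0 -> z 0.0873 x -0.2402
spacing 0.0595 pitch nose down 0.8274
t 19.65 pos [0.4313 0.2254 0.1098] rot [-3.1411  0.2132  3.0924] F [ 0.5  0.1 -6.4] M [0.15 0.84 0.01]
rows 257.5 288.84965034965035 off 0.1371 rel 0.1832 pitch(nose down) -0.03 origin rack [-0.0544  0.0003] underside z origin ~ 0.0652
0 o22 o21 o20 o22 o21 o20 o22 o21 o20 o21 o19 o18 o16 o15 15 14 17 20 21 22 21 21 22 21 21 22 21 18 18 19 19 18 18 17 17 18 18 R15 R12 R12 R12 R12 R12 12 15 18 19 19 19 18 17 15 15 18 19 19 19 18 17 18 20 16 13 10 8 15 17 18 19 19 18 17 15 17 18 19 19 17 17 B13 B12
0.03 10 10 10 10 10 10 10 10 10 10 10 10 10 10 10 10 10 10 10 10 10 10 10 10 10 16 19 18 18 19 19 19 17 17 17 18 R18 R15 R12 R12 R12 R12 R12 R12 16 18 19 19 19 18 18 14 15 18 19 19 19 17 16 18 20 16 15 8 8 14 17 18 19 19 18 17 15 17 19 19 19 18 B16 B15 B12
```

```bash
python3 -c "
from h import *
pan(load('scene13.png'),0,-.102);pan(load('scene8.png'),-.006,-.106);pan(load('scene9.png'),-.009,-.11)"
```

```text
lip val 196 map x 0.0 y -0.031 0.051 -> z 0.0636 x -0.0106
wall val 207 map x -0.103 y -0.035 0.046 -> z 0.0744 x -0.1095
spacing 0.0989 pitch nose down 0.069
lip val 196 map x -0.004 y -0.027 0.053 -> z 0.0562 x -0.0184
wall val 205 map x -0.111 y -0.005 0.028 -> z 0.0599 x -0.1267
spacing 0.1084 pitch nose down -0.0027
lip val 196 map x -0.009 y -0.027 0.054 -> z 0.055 x -0.0242
wall val 209 map x -0.114 y -0.033 0.047 -> z 0.0708 x -0.1229
spacing 0.0988 pitch nose down 0.1198
```

>>> {"method": "play_rows", "body": {
  "rows": [
    {"dp":[0.004,-0.0002,0],"dr":[0,0,0],"claw":0},
    {"dp":[0.003,-0.0002,0],"dr":[0,0,0],"claw":0},
    {"dp":[0,0,-0.001],"dr":[-0.0015,-0.035,0],"claw":0},
    {"dp":[0,0,-0.001],"dr":[-0.0015,-0.035,0],"claw":0},
    {"dp":[0,0,-0.001],"dr":[-0.0015,-0.03,0],"claw":0},
    {"dp":[0,0,0],"dr":[0,0,0],"claw":0}
  ]
}}

```text
time: 20.35
tool_pos: [0.4386, 0.2249, 0.1067]
tool_rot: [-3.141, 0.313, 3.092]
ft_force: [-1.2, 0.1, -5.5]
opening: 0.0233
gripper_force: 60.0
```

```bash
python3 -c "
from h import *
status('w14.png');lines('scene14.png',ys=(0,));pan(load('scene14.png'),.006,-.097)"
```

```text
t 20.35 pos [0.4386 0.2249 0.1067] rot [-3.1413  0.3133  3.0921] F [-1.2  0.1 -5.5] M [ 0.12  0.96 -0.06]
rows 257.5 288.8681937664288 off 0.1372 rel 0.1835 pitch(nose down) -0.1298 origin rack [-0.0436  0.0001] underside z origin ~ 0.0757
0 o22 o21 o20 o21 o20 o19 o21 o20 o18 o20 o19 o21 o18 o17 o17 o17 16 15 15 16 18 21 22 22 22 22 22 22 20 19 18 19 19 19 18 18 18 R15 R12 R12 R12 R12 R12 13 16 17 18 19 19 19 18 17 15 15 18 19 19 19 18 17 18 20 17 16 11 14 17 18 19 19 18 16 15 17 18 19 19 18 17 B13 B12
lip val 196 map x 0.003 y -0.038 0.045 -> z 0.0792 x 0.0001
wall val 207 map x -0.096 y -0.038 0.044 -> z 0.0803 x -0.0988
spacing 0.099 pitch nose down -0.0285
```

The scoop is now level: lip 79 mm, wall 80 mm, underside about 63.7 mm, slightly nose-up. I'll withdraw, watching the force.

>>> {"method": "play_rows", "body": {
  "rows": [
    {"dp":[-0.003,0.0001,0],"dr":[0,0,0],"claw":0},
    {"dp":[-0.004,0.0002,0],"dr":[0,0,0],"claw":0},
    {"dp":[-0.004,0.0002,0],"dr":[0,0,0],"claw":0},
    {"dp":[-0.004,0.0002,0],"dr":[0,0,0],"claw":0}
  ]
}}

```text
time: 20.85
tool_pos: [0.4247, 0.226, 0.1076]
tool_rot: [3.14, 0.316, 3.091]
ft_force: [4.9, -1.1, -7.0]
opening: 0.0234
gripper_force: 60.0
```

>>> {"method": "play_rows", "body": {
  "rows": [
    {"dp":[-0.003,0.0001,-0.001],"dr":[0,0,0],"claw":0},
    {"dp":[-0.003,0.0001,-0.001],"dr":[0,0,0],"claw":0}
  ]
}}

```text
time: 21.05
tool_pos: [0.4177, 0.226, 0.1052]
tool_rot: [3.141, 0.314, 3.092]
ft_force: [-0.5, -0.7, -5.1]
opening: 0.0239
gripper_force: 60.0
```

```bash
python3 -c "
from h import *
status('w15.png');lines('scene15.png',ys=(0,));pan(load('scene15.png'),-.015,-.117)"
```

```text
t 21.05 pos [0.4177 0.226  0.1052] rot [3.1411 0.3143 3.0918] F [-0.5 -0.7 -5.1] M [0.14 0.89 0.02]
rows 258.5 292.7887016229713 off 0.1376 rel 0.231 pitch(nose down) -0.0833 origin rack [-0.0653  0.0002] underside z origin ~ 0.0679
0 o23 o22 o22 o23 o22 o21 o20 o17 o16 o16 15 14 15 19 19 20 21 20 20 21 20 20 20 19 18 19 19 19 17 17 16 18 18 19 19 19 18 R15 R12 R12 R12 R12 R12 13 16 18 19 20 19 18 17 14 13 16 16 17 19 16 13 8 6 6 6 6 8 15 17 18 19 19 18 17 15 17 18 19 19 18 17 B13 B12
lip val 195 map x -0.014 y -0.032 0.05 -> z 0.066 x -0.0237
wall val 203 map x -0.115 y -0.034 0.046 -> z 0.0732 x -0.1224
spacing 0.0987 pitch nose down 0.0326
```

>>> {"method": "play_rows", "body": {
  "rows": [
    {"dp":[0.002,0,0.001],"dr":[-0.001,-0.025,0],"claw":0},
    {"dp":[0,0,0.002],"dr":[-0.001,-0.025,0],"claw":0},
    {"dp":[-0.003,0.0001,0],"dr":[0,-0.005,0],"claw":0},
    {"dp":[-0.003,0.0002,0],"dr":[0,-0.005,0],"claw":0}
  ]
}}

```text
time: 21.55
tool_pos: [0.4138, 0.2263, 0.1082]
tool_rot: [3.14, 0.374, 3.091]
ft_force: [0.5, -0.4, -4.9]
opening: 0.0233
gripper_force: 60.0
```

```bash
python3 -c "
from h import *
status('w16.png');lines('scene16.png',ys=(0,));pan(load('scene16.png'),-.018,-.119)"
```

```text
t 21.55 pos [0.4138 0.2263 0.1082] rot [3.1399 0.3743 3.0913] F [ 0.5 -0.4 -4.9] M [ 0.11  0.84 -0.01]
rows 258.5 292.8075949367089 off 0.1376 rel 0.2313 pitch(nose down) -0.1431 origin rack [-0.0674  0.0003] underside z origin ~ 0.0791
0 o20 o19 o18 o19 o17 o17 o17 o16 14 14 15 16 21 22 21 22 22 22 22 21 20 18 18 19 19 18 18 16 17 18 19 19 19 18 16 16 R18 R15 R12 R12 R12 R12 R12 12 15 18 19 20 19 18 17 16 19 18 16 15 12 16 18 19 19 19 18 17 12 16 17 19 19 19 18 16 15 17 18 19 19 17 17 B13 B12
lip val 193 map x -0.022 y -0.038 0.046 -> z 0.078 x -0.0257
wall val 206 map x -0.122 y -0.038 0.043 -> z 0.0815 x -0.1242
spacing 0.0986 pitch nose down -0.0048
```

The third extra rod has rolled off into the rack: a new rod shows ahead of the lip, the scoop is level and the force is near zero. Continuing the withdrawal.

>>> {"method": "play_rows", "body": {
  "rows": [
    {"dp":[-0.004,0.0002,0],"dr":[0,-0.003,0],"claw":0},
    {"dp":[-0.004,0.0002,0],"dr":[0,-0.003,0],"claw":0},
    {"dp":[-0.004,0.0002,0],"dr":[0,-0.003,0],"claw":0},
    {"dp":[-0.004,0.0002,0],"dr":[0,-0.003,0],"claw":0}
  ]
}}

```text
time: 22.05
tool_pos: [0.4069, 0.2284, 0.112]
tool_rot: [3.134, 0.401, 3.089]
ft_force: [52.3, -17.5, -16.8]
opening: 0.024
gripper_force: 60.0
```

```bash
python3 -c "
from h import *
status('w17.png');lines('scene17.png',ys=(0,));pan(load('scene17.png'),-.038,-.138)"
```

```text
t 22.05 pos [0.4069 0.2284 0.112 ] rot [3.1338 0.401  3.0893] F [ 52.3 -17.5 -16.8] M [-2.91 -5.93 -1.6 ]
rows 262.5 299.8384265279584 off 0.1396 rel 0.2784 pitch(nose down) -0.1227 origin rack [-0.0727  0.0022] underside z origin ~ 0.0804
0 o20 o18 o17 o17 o17 15 15 14 16 17 21 22 21 22 21 22 22 21 19 18 18 19 19 19 18 16 16 18 19 19 19 17 17 16 18 18 18 R15 R12 R12 R12 R12 R12 13 17 19 19 19 19 17 17 19 17 16 19 19 19 18 16 11 7 6 6 6 10 16 18 19 19 19 18 16 15 17 18 19 19 17 17 B13 B12
lip val 198 map x -0.041 y -0.065 0.065 -> z 0.0873 x -0.0397
wall val 202 map x -0.13 y -0.036 0.026 -> z 0.0987 x -0.1211
spacing 0.0814 pitch nose down 0.0904
```

This time the cause is the opposite: the nose is too high and the front rod catches the bar's lower edge. I'll ease forward, lower about 3.5 mm and re-measure.

>>> {"method": "play_rows", "body": {
  "rows": [
    {"dp":[0.004,-0.0003,0],"dr":[0,0,0],"claw":0},
    {"dp":[0.004,-0.0003,0],"dr":[0,0,0],"claw":0},
    {"dp":[0.003,-0.0003,-0.001],"dr":[0,0,0],"claw":0},
    {"dp":[0,0,-0.002],"dr":[0,0,0],"claw":0},
    {"dp":[0,0,0],"dr":[0,0,0],"claw":0}
  ]
}}

```text
time: 22.65
tool_pos: [0.4092, 0.2265, 0.1053]
tool_rot: [3.139, 0.387, 3.091]
ft_force: [0.9, 0.8, 1.4]
opening: 0.0235
gripper_force: 60.0
```

```bash
python3 -c "
from h import *
status('w18.png');lines('scene18.png',ys=(0,));pan(load('scene18.png'),-.025,-.127)"
```

```text
t 22.65 pos [0.4092 0.2265 0.1053] rot [3.1386 0.3873 3.0915] F [0.9 0.8 1.4] M [ 0.03 -0.81  0.01]
rows 261.5 296.09549492385787 off 0.1391 rel 0.2317 pitch(nose down) -0.1556 origin rack [-0.0701  0.0004] underside z origin ~ 0.0782
0 o22 o21 o19 o19 o17 o17 o17 16 14 14 15 17 21 21 21 21 22 21 22 20 19 18 19 19 19 18 17 17 18 19 19 19 18 17 16 17 18 R15 R12 R12 R12 R12 R12 13 16 18 19 19 19 18 16 17 19 17 16 18 19 18 17 14 9 6 6 6 10 16 18 19 19 19 18 16 15 17 18 19 19 17 17 B13 B12
lip val 193 map x -0.024 y -0.038 0.047 -> z 0.0768 x -0.0283
wall val 203 map x -0.124 y -0.035 0.043 -> z 0.078 x -0.1285
spacing 0.1002 pitch nose down -0.0281
```

A fallen rod has rolled under the lip, and the scoop now rests on it. I'll pivot nose-up about the lip, lowering the grip, so the front rod clears beneath the bar while the lip passes over that rod.

>>> {"method": "play_rows", "body": {
  "rows": [
    {"dp":[-0.001,0,-0.0038],"dr":[-0.001,-0.02,0],"claw":0},
    {"dp":[-0.001,0,-0.0038],"dr":[-0.001,-0.02,0],"claw":0},
    {"dp":[-0.001,0,-0.0038],"dr":[-0.001,-0.02,0],"claw":0},
    {"dp":[-0.001,0,-0.0038],"dr":[-0.001,-0.02,0],"claw":0},
    {"dp":[-0.001,0,-0.0038],"dr":[-0.001,-0.02,0],"claw":0},
    {"dp":[0,0,0],"dr":[0,0,0],"claw":0}
  ]
}}

```text
time: 23.35
tool_pos: [0.405, 0.2266, 0.0906]
tool_rot: [3.139, 0.475, 3.092]
ft_force: [0.9, 0.3, -2.2]
opening: 0.0234
gripper_force: 60.0
```

```bash
sed -i 's/yc=.001)/yc=.002)/' h.py; python3 -c "
from h import *
status('w19.png');lines('scene19.png',ys=(0,));pan(load('scene19.png'),-.027,-.132)"
```

```text
t 23.35 pos [0.405  0.2266 0.0906] rot [3.1391 0.4754 3.0918] F [ 0.9  0.3 -2.2] M [0.08 0.31 0.02]
rows 261.5 296.852067381317 off 0.1391 rel 0.2447 pitch(nose down) -0.2307 origin rack [-0.073   0.0003] underside z origin ~ 0.0737
0 o23 o23 o23 o22 o19 o18 o18 o18 o17 16 15 14 13 16 14 16 18 16 18 20 19 19 18 18 19 19 18 16 18 18 19 19 19 17 16 17 18 R15 R12 R12 R12 R12 R12 13 16 19 20 19 19 17 17 19 18 16 18 19 19 18 17 13 7 6 6 6 10 16 18 19 19 19 18 16 15 17 18 19 19 17 17 B13 B12
lip val 194 map x -0.027 y -0.039 0.045 -> z 0.0827 x -0.0282
wall val 196 map x -0.124 y -0.003 0.027 -> z 0.0611 x -0.1394
spacing 0.1112 pitch nose down -0.2263
```

>>> {"method": "play_rows", "body": {
  "rows": [
    {"dp":[0.004,-0.0002,0],"dr":[0,0,0],"claw":0},
    {"dp":[0.005,-0.0002,0],"dr":[0,0,0],"claw":0},
    {"dp":[0.005,-0.0003,0],"dr":[0,0,0],"claw":0},
    {"dp":[0.005,-0.0002,0],"dr":[0,0,0],"claw":0},
    {"dp":[0.005,-0.0003,0],"dr":[0,0,0],"claw":0},
    {"dp":[0.004,-0.0002,0],"dr":[0,0,0],"claw":0},
    {"dp":[0,0,0],"dr":[0,0,0],"claw":0}
  ]
}}

```text
time: 24.15
tool_pos: [0.4349, 0.2254, 0.0916]
tool_rot: [3.138, 0.478, 3.09]
ft_force: [0.4, 0.3, -0.8]
opening: 0.0237
gripper_force: 60.0
```

```bash
python3 -c "
from h import *
status('w20.png');lines('scene20.png',ys=(0,));pan(load('scene20.png'),.001,-.1)"
```

```text
t 24.15 pos [0.4349 0.2254 0.0916] rot [3.138  0.4779 3.0902] F [ 0.4  0.3 -0.8] M [-0.07 -0.04 -0.08]
rows 261.5 296.8679692125518 off 0.1392 rel 0.2451 pitch(nose down) -0.2328 origin rack [-0.043   0.0004] underside z origin ~ 0.075
0 o23 o23 o23 o23 o23 o23 o23 o23 o23 o23 o23 o23 o22 o20 o19 o18 o18 o18 17 15 15 14 17 16 18 20 18 18 19 18 18 18 18 19 19 19 18 R15 R12 R12 R12 R12 R12 12 16 19 19 19 19 17 17 18 19 19 19 18 17 15 16 21 21 19 17 17 12 16 18 19 19 19 18 16 15 17 18 19 19 18 17 B13 B12
lip val 216 map x -0.001 y -0.042 0.049 -> z 0.0815 x -0.0027
wall val 197 map x -0.093 y -0.034 0.045 -> z 0.0768 x -0.098
spacing 0.0952 pitch nose down -0.0913
```

>>> {"method": "play_rows", "body": {
  "rows": [
    {"dp":[-0.001,0,-0.0023],"dr":[-0.001,-0.02,0],"claw":0},
    {"dp":[-0.001,0,-0.0023],"dr":[-0.001,-0.02,0],"claw":0},
    {"dp":[-0.001,0,-0.0023],"dr":[-0.001,-0.02,0],"claw":0},
    {"dp":[0,0,0],"dr":[0,0,0],"claw":0}
  ]
}}

```text
time: 24.65
tool_pos: [0.437, 0.2268, 0.0997]
tool_rot: [3.137, 0.509, 3.093]
ft_force: [0.2, -0.6, -7.8]
opening: 0.0231
gripper_force: 60.0
```

```bash
python3 -c "
from h import *
status('w21.png');lines('scene21.png',ys=(0,));pan(load('scene21.png'),.001,-.1)"
```

```text
t 24.65 pos [0.437  0.2268 0.0997] rot [3.1368 0.5087 3.0932] F [ 0.2 -0.6 -7.8] M [-0.01  1.59 -0.15]
rows 262.5 300.2081967213115 off 0.1396 rel 0.2849 pitch(nose down) -0.2239 origin rack [-0.0404  0.0025] underside z origin ~ 0.082
0 o23 o23 o23 o23 o23 o23 o23 o23 o22 o23 o22 o23 o22 o19 o18 o18 o17 o17 15 15 14 16 19 18 20 21 19 19 20 19 18 18 19 19 19 18 18 R15 R12 R12 R12 R12 R12 13 16 19 19 19 19 18 16 17 19 19 19 19 18 16 14 19 22 20 17 16 13 16 17 19 19 19 18 16 15 17 18 19 19 17 17 B13 B12
lip val 218 map x 0.0 y -0.037 0.05 -> z 0.0744 x -0.0052
wall val 202 map x -0.093 y -0.035 0.047 -> z 0.0756 x -0.0987
spacing 0.0935 pitch nose down -0.03
```

```bash
python3 -c "
from h import *
o=arm.observe();print(o['qpos'].round(3),o['tool_pos'],o['tool_rot'],o['ft_force'])"
```

```text
[ 0.463  0.379  2.151 -0.996  0.282 -0.138] [0.43715679 0.22692186 0.09968666] [3.13608974 0.50876251 3.09235661] [ 0.49228897 -0.7410857  -7.05377354]
```

The wrist reached its joint range. I'll go back to the previous pose, then rotate the tool back while the lip rests on the rod, so the scoop pivots nose-up in the fingers.

>>> {"method": "play_rows", "body": {
  "rows": [
    {"dp":[-0.001,-0.0005,-0.004],"dr":[0,0.015,0],"claw":0},
    {"dp":[-0.001,-0.0005,-0.004],"dr":[0,0.015,0],"claw":0},
    {"dp":[0,0,0],"dr":[0,0,0],"claw":0}
  ]
}}

```text
time: 25.05
tool_pos: [0.437, 0.227, 0.0934]
tool_rot: [3.136, 0.483, 3.092]
ft_force: [-0.1, -0.0, 1.2]
opening: 0.0232
gripper_force: 60.0
```

```bash
python3 -c "
from h import *
status('w22.png');lines('scene22.png',ys=(0,));pan(load('scene22.png'),.001,-.1);print(arm.observe()['qpos'].round(3))"
```

```text
t 25.05 pos [0.437  0.227  0.0934] rot [3.1358 0.4825 3.0924] F [-0.1 -0.   1.2] M [-0.05 -0.37 -0.11]
rows 261.5 296.94426229508196 off 0.1391 rel 0.2464 pitch(nose down) -0.2361 origin rack [-0.041   0.0027] underside z origin ~ 0.0773
0 o23 o23 o23 o23 o23 o23 o23 o23 o23 o23 o23 o23 o23 o21 o19 o18 o18 o18 o17 16 14 13 15 13 15 16 14 14 16 16 19 18 18 19 19 19 18 R15 R12 R12 R12 R12 R12 12 15 18 19 19 19 18 17 17 18 19 19 19 18 16 15 19 22 21 18 17 15 16 17 19 19 19 18 16 15 17 18 19 19 17 17 B13 B12
lip val 216 map x 0.001 y -0.037 0.051 -> z 0.0732 x -0.0048
wall val 198 map x -0.093 y -0.029 0.043 -> z 0.0732 x -0.1001
spacing 0.0953 pitch nose down -0.0419
[ 0.455  0.391  2.141 -0.906  0.282 -0.231]
```

>>> {"method": "play_rows", "body": {
  "rows": [
    {"dp":[0,-0.0005,0],"dr":[0.002,0.04,0],"claw":0},
    {"dp":[0,-0.0005,0],"dr":[0.002,0.04,0],"claw":0},
    {"dp":[0,-0.0005,-0.0005],"dr":[0.002,0.04,0],"claw":0},
    {"dp":[0,-0.0005,-0.0005],"dr":[0.002,0.04,0],"claw":0},
    {"dp":[0,0,0],"dr":[0.002,0.04,0],"claw":0},
    {"dp":[0,0,0],"dr":[0,0,0],"claw":0}
  ]
}}

```text
time: 25.75
tool_pos: [0.4373, 0.225, 0.0923]
tool_rot: [3.135, 0.283, 3.092]
ft_force: [0.2, 2.4, 0.5]
opening: 0.0234
gripper_force: 60.0
```

```bash
python3 -c "
from h import *
status('w23.png');lines('scene23.png',ys=(0,));pan(load('scene23.png'),.001,-.1);print(arm.observe()['qpos'].round(3))"
```

```text
t 25.75 pos [0.4373 0.225  0.0923] rot [3.1355 0.2829 3.092 ] F [0.2 2.4 0.5] M [ 0.38 -0.43  0.52]
rows 261.5 287.15077720207256 off 0.1388 rel 0.0808 pitch(nose down) -0.2021 origin rack [-0.0422  0.0005] underside z origin ~ 0.0715
0 o23 o23 o23 o23 o23 o23 o23 o23 o23 o23 o23 o23 o23 o21 o20 o18 o18 o18 o17 16 15 14 16 15 17 19 16 16 18 16 18 18 18 19 19 19 18 R15 R12 R12 R12 R12 R12 12 15 18 19 19 19 18 17 17 18 19 19 19 18 16 14 19 22 21 18 17 14 16 17 19 19 19 18 16 15 17 18 19 19 17 17 B13 B12
lip val 216 map x 0.001 y -0.037 0.051 -> z 0.0732 x -0.0048
wall val 201 map x -0.092 y -0.005 0.047 -> z 0.0383 x -0.1202
spacing 0.1154 pitch nose down -0.3249
[ 0.388  0.402  2.017 -0.25   0.476 -0.927]
```

That worked: the relative pitch dropped from 0.25 to 0.08 with the scoop unmoved. I'll do a bit more.

>>> {"method": "play_rows", "body": {
  "rows": [
    {"dp":[0,0,0],"dr":[0.002,0.04,0],"claw":0},
    {"dp":[0,0,-0.0005],"dr":[0.002,0.04,0],"claw":0},
    {"dp":[0,0,0],"dr":[0.002,0.04,0],"claw":0},
    {"dp":[0,0,0],"dr":[0.001,0.03,0],"claw":0},
    {"dp":[0,0,0],"dr":[0,0,0],"claw":0}
  ]
}}

```text
time: 26.35
tool_pos: [0.4359, 0.2244, 0.0907]
tool_rot: [3.138, 0.13, 3.092]
ft_force: [0.4, 2.8, 0.7]
opening: 0.023
gripper_force: 60.0
```

```bash
python3 -c "
from h import *
status('w24.png');lines('scene24.png',ys=(-.03,0,.03,));print(arm.observe()['qpos'].round(3))"
```

```text
t 26.35 pos [0.4359 0.2244 0.0907] rot [3.138  0.1303 3.0921] F [0.4 2.8 0.7] M [ 0.36 -0.6   0.5 ]
rows 263.5 281.12333526346265 off 0.139 rel -0.0554 pitch(nose down) -0.1857 origin rack [-0.0445 -0.0004] underside z origin ~ 0.0677
-0.03 12 10 9 10 10 10 10 10 10 10 10 10 10 10 10 10 10 10 10 10 10 10 10 10 10 10 10 10 10 16 17 18 19 19 19 19 18 R16 R12 R12 R12 R12 R12 13 16 18 19 19 19 17 16 17 19 19 19 19 17 16 15 19 21 20 16 15 11 14 18 19 20 19 18 17 15 18 19 19 15 14 B16 B14 B12
0 o17 o22 o23 o23 o23 o23 o23 o23 o23 o23 o23 o23 o22 o20 o19 o18 o18 o18 16 15 14 14 17 16 17 19 16 16 18 18 19 18 18 19 19 19 18 R15 R12 R12 R12 R12 R12 12 16 19 19 19 19 17 16 18 19 19 19 18 17 15 16 21 21 19 17 17 13 16 18 19 19 19 18 16 15 17 18 19 19 18 17 B13 B12
0.03 12 12 12 12 11 12 11 12 11 11 12 11 11 11 11 11 11 11 11 10 11 10 10 11 10 10 10 10 12 15 18 18 18 19 19 19 R18 R15 R12 R12 R12 R12 R12 R12 16 19 19 19 18 17 16 18 19 19 19 18 17 14 15 21 21 19 17 16 12 16 17 19 19 19 18 16 15 17 19 19 19 18 B16 B15 B12
[ 0.348  0.436  1.917 -0.076  0.668 -1.117]
```

Now I'll pivot about the lip to roughly 0.2 rad nose-up, so the front rod passes under the bar even while the lip rides over the loose rod. Then I withdraw.

>>> {"method": "play_rows", "body": {
  "rows": [
    {"dp":[-0.001,0.0003,-0.003],"dr":[-0.001,-0.018,0],"claw":0},
    {"dp":[-0.001,0.0003,-0.003],"dr":[-0.001,-0.018,0],"claw":0},
    {"dp":[-0.001,0.0003,-0.003],"dr":[-0.001,-0.018,0],"claw":0},
    {"dp":[-0.001,0.0003,-0.003],"dr":[-0.001,-0.018,0],"claw":0},
    {"dp":[-0.004,0.0002,0],"dr":[0,0,0],"claw":0},
    {"dp":[-0.004,0.0002,0],"dr":[0,0,0],"claw":0}
  ]
}}

```text
time: 27.05
tool_pos: [0.4223, 0.2258, 0.0783]
tool_rot: [3.139, 0.199, 3.092]
ft_force: [-0.1, 0.8, -0.7]
opening: 0.0235
gripper_force: 60.0
```

```bash
python3 -c "
from h import *
status('w25.png');lines('scene25.png',ys=(0,.03,))"
```

```text
t 27.05 pos [0.4223 0.2258 0.0783] rot [3.1389 0.1994 3.0923] F [-0.1  0.8 -0.7] M [ 0.21 -0.19  0.18]
rows 263.5 281.404935501963 off 0.139 rel -0.0508 pitch(nose down) -0.2502 origin rack [-0.0572  0.0003] underside z origin ~ 0.064
0 o23 o23 o23 o23 o23 o23 o23 o23 o23 o23 o22 o20 o19 o19 o19 o18 14 11 10 10 10 10 11 10 11 13 12 17 18 18 19 19 18 17 17 18 18 R15 R12 R12 R12 R12 R12 R12 14 17 17 18 19 19 19 18 16 14 18 20 21 18 17 16 14 14 9 7 10 16 18 19 19 19 18 16 15 17 18 19 19 18 17 B13 B12
0.03 16 14 13 13 13 13 13 13 13 13 13 13 13 13 13 13 13 13 13 13 14 14 13 15 13 12 15 18 18 18 19 19 18 17 17 18 R18 R15 R12 R12 R12 R12 R12 R12 14 16 17 18 19 19 19 18 16 15 17 21 21 17 17 16 15 15 12 6 10 16 17 18 19 19 18 16 15 17 19 19 19 18 B16 B14 B12
```

>>> {"method": "play_rows", "body": {
  "rows": [
    {"dp":[-0.004,0.0002,0],"dr":[0,0,0],"claw":0},
    {"dp":[-0.004,0.0002,0],"dr":[0,0,0],"claw":0}
  ]
}}

```text
time: 27.35
tool_pos: [0.4148, 0.2262, 0.0783]
tool_rot: [3.139, 0.2, 3.092]
ft_force: [-0.4, 1.6, -2.3]
opening: 0.0233
gripper_force: 60.0
```

>>> {"method": "play_rows", "body": {
  "rows": [
    {"dp":[-0.004,0.0002,0],"dr":[0,0,0],"claw":0},
    {"dp":[-0.004,0.0002,0],"dr":[0,0,0],"claw":0}
  ]
}}

```text
time: 27.55
tool_pos: [0.4065, 0.2266, 0.0783]
tool_rot: [3.139, 0.2, 3.092]
ft_force: [-0.3, 1.1, -3.6]
opening: 0.0233
gripper_force: 59.9
```

```bash
python3 -c "
from h import *
status('w26.png');lines('scene26.png',ys=(0,.03,))"
```

```text
t 27.55 pos [0.4065 0.2266 0.0783] rot [3.1387 0.1995 3.0919] F [-0.3  1.1 -3.6] M [0.25 0.44 0.15]
rows 263.5 281.5972461273666 off 0.1391 rel -0.0477 pitch(nose down) -0.2472 origin rack [-0.0729  0.0003] underside z origin ~ 0.0636
0 o23 o23 o23 o23 o23 o21 o20 o19 o19 o19 o18 17 10 10 10 10 10 10 10 11 10 15 18 18 18 19 19 18 16 17 18 19 19 19 17 17 R18 R15 R12 R12 R12 R12 R12 13 17 19 18 16 15 16 21 20 18 17 18 19 19 18 16 12 7 6 6 6 10 16 18 19 19 19 18 16 15 17 18 19 19 17 17 B13 B12
0.03 13 13 13 13 13 13 13 13 13 13 13 13 13 13 13 14 14 16 14 12 14 16 17 18 18 19 19 18 17 17 18 19 19 18 17 18 R18 R15 R12 R12 R12 R12 R12 R12 17 18 17 17 14 17 20 20 18 17 18 19 19 17 16 12 7 6 6 8 11 16 17 18 19 19 18 16 15 17 19 19 19 18 B16 B15 B12
```

The front rod is now passing under the bar with almost no force. Continuing.

>>> {"method": "play_rows", "body": {
  "rows": [
    {"dp":[-0.004,0.0002,0],"dr":[0,0,0],"claw":0},
    {"dp":[-0.004,0.0002,0],"dr":[0,0,0],"claw":0},
    {"dp":[-0.004,0.0002,0],"dr":[0,0,0],"claw":0}
  ]
}}

```text
time: 27.95
tool_pos: [0.3946, 0.2271, 0.0783]
tool_rot: [3.139, 0.2, 3.092]
ft_force: [0.3, 1.1, -4.9]
opening: 0.0233
gripper_force: 59.9
```

>>> {"method": "play_rows", "body": {
  "rows": [
    {"dp":[-0.004,0.0002,0],"dr":[0,0,0],"claw":0},
    {"dp":[-0.004,0.0002,0],"dr":[0,0,0],"claw":0},
    {"dp":[-0.004,0.0002,0],"dr":[0,0,0],"claw":0}
  ]
}}

```text
time: 28.25
tool_pos: [0.3829, 0.228, 0.0786]
tool_rot: [3.138, 0.201, 3.092]
ft_force: [-0.4, -0.5, -4.7]
opening: 0.0236
gripper_force: 59.9
```

```bash
python3 -c "
from h import *
status('w27.png');lines('scene27.png',ys=(0,.03,));print(arm.observe()['qpos'].round(3))"
```

```text
t 28.25 pos [0.3829 0.228  0.0786] rot [3.1382 0.2005 3.092 ] F [-0.4 -0.5 -4.7] M [0.15 0.66 0.  ]
rows 263.5 281.86066513761466 off 0.1391 rel -0.0434 pitch(nose down) -0.2439 origin rack [-0.0966  0.0005] underside z origin ~ 0.0634
0 o19 o19 o18 17 13 11 10 10 11 10 11 10 10 14 16 18 18 19 19 18 18 17 18 19 19 19 18 17 19 19 19 19 18 17 18 18 18 R15 R12 R12 R12 R12 R12 R12 13 14 16 13 11 10 14 18 19 19 19 19 17 15 10 6 6 6 6 6 10 16 18 19 19 19 18 16 15 17 18 19 19 17 17 B13 B12
0.03 13 13 13 13 13 13 12 13 14 14 15 14 12 18 19 18 19 19 19 18 17 17 18 19 19 19 18 17 19 19 19 19 17 17 18 18 R18 R15 R12 R12 R12 R12 R12 R12 13 14 15 13 7 8 11 18 19 19 19 19 17 13 10 6 6 7 8 9 11 16 17 18 19 19 18 16 15 17 19 19 19 18 B16 B15 B12
[ 0.423  0.386  2.085 -0.184  0.498 -0.944]
```

Four rods are out on the scoop and three remain in the rack. I'll pull clear, then measure the pitch in the open.

>>> {"method": "play_rows", "body": {
  "rows": [
    {"dp":[-0.005,0.0002,0],"dr":[0,0,0],"claw":0},
    {"dp":[-0.006,0.0003,0],"dr":[0,0.01,0],"claw":0},
    {"dp":[-0.006,0.0003,0],"dr":[0,0.01,0],"claw":0},
    {"dp":[-0.006,0.0003,0.002],"dr":[0.001,0.02,0],"claw":0},
    {"dp":[-0.006,0.0003,0.004],"dr":[0.001,0.02,0],"claw":0},
    {"dp":[-0.004,0.0002,0.006],"dr":[0.001,0.02,0],"claw":0},
    {"dp":[0,0,0.006],"dr":[0.001,0.02,0],"claw":0},
    {"dp":[0,0,0.004],"dr":[0,0,0],"claw":0}
  ]
}}

```text
time: 29.15
tool_pos: [0.3507, 0.2298, 0.1012]
tool_rot: [3.138, 0.101, 3.092]
ft_force: [-0.1, -0.3, -4.4]
opening: 0.0237
gripper_force: 59.9
```

```bash
python3 - <<'E'
from h import *
status('w28.png');lines('scene28.png',ys=(0,.03))
A=load('scene28.png');B=shot('side','side28.png')
for n,im in(('sc',A),('sd',B)):
    h=cv2.cvtColor(im['pixels'],cv2.COLOR_RGB2HSV);k=cv2.inRange(h,(0,0,135),(180,60,255))
    for c in cv2.findContours(k,0,2)[0]:
        x,y,w,hh=cv2.boundingRect(c)
        if cv2.contourArea(c)>250 and 150<x<470 and 200<y<360: print(n,cv2.contourArea(c),cv2.approxPolyDP(cv2.convexHull(c),2,True)[:,0].tolist())
E
```

```text
t 29.15 pos [0.3507 0.2298 0.1012] rot [3.1382 0.1009 3.092 ] F [-0.1 -0.3 -4.4] M [ 0.15  0.47 -0.03]
rows 263.5 281.8862449216483 off 0.1391 rel -0.0429 pitch(nose down) -0.1437 origin rack [-0.1307  0.0008] underside z origin ~ 0.0724
0 21 19 18 19 19 18 18 17 17 18 19 19 18 17 17 18 19 19 19 18 17 16 18 19 19 19 18 16 14 14 19 21 21 17 16 17 18 R15 R12 R12 R12 R12 R12 R12 11 10 10 10 10 10 14 18 19 19 19 19 17 15 10 6 6 6 6 6 10 16 18 19 19 19 18 16 15 17 18 19 19 17 17 B13 B12
0.03 19 18 18 19 19 19 17 17 17 18 19 19 18 17 17 18 19 19 19 18 17 17 18 19 19 19 18 16 14 14 19 21 19 17 16 18 R18 R15 R12 R12 R12 R12 R12 R12 11 10 10 10 9 9 11 18 19 19 19 18 17 13 10 6 6 7 8 9 11 16 17 18 19 19 18 16 15 17 19 19 19 18 B16 B14 B12
sc 1380.5 [[314, 325], [326, 336], [325, 353], [311, 363], [299, 363], [286, 356], [283, 340], [287, 332], [300, 324]]
sc 829.0 [[350, 308], [363, 302], [399, 343], [390, 349], [376, 343]]
sc 501.0 [[377, 292], [380, 292], [417, 331], [408, 337], [377, 302]]
sc 2604.0 [[483, 260], [469, 297], [443, 312], [426, 311], [401, 285], [399, 267], [423, 255]]
sd 786.0 [[198, 345], [202, 355], [195, 364], [176, 367], [165, 359], [166, 349], [177, 340], [190, 339]]
sd 1929.0 [[300, 282], [307, 289], [312, 313], [270, 334], [265, 332], [248, 307], [254, 299], [282, 284]]
sd 381.5 [[268, 264], [230, 283], [224, 283], [219, 278], [261, 258]]
```

Fz is 4.4 N, which is exactly four rods, and four ridges plus the lip show in the profile. Pitch check next.

```bash
python3 -c "
from h import *
A=load('scene28.png');pan(A,-.087,-.187);lines('x.png',ys=()) if 0 else None
th=-.05;O=np.array([.6258,.2155])
hs=cv2.cvtColor(A['pixels'],cv2.COLOR_RGB2HSV)
for x in(-.090,-.087,-.084,-.196,-.193,-.19,-.187,-.184):
    print(x,' '.join(str(hs[tuple(proj(A,[O[0]+x*np.cos(th)-y*np.sin(th),O[1]+x*np.sin(th)+y*np.cos(th),.085]).round().astype(int)[::-1])][2]//10) for y in np.arange(-.08,.09,.003)))
"
```

```text
lip val 213 map x -0.087 y -0.036 0.049 -> z 0.0744 x -0.0933
wall val 202 map x -0.182 y -0.022 0.044 -> z 0.0635 x -0.1973
spacing 0.104 pitch nose down -0.1421
-0.09 10 10 10 10 10 10 10 10 10 10 10 10 9 10 11 13 17 18 19 17 17 15 15 16 16 16 16 16 19 20 19 19 19 19 20 19 19 21 21 19 19 19 18 12 7 7 7 7 7 7 6 6 6 6 6 6 6
-0.087 10 10 10 10 10 10 10 10 10 10 10 10 9 9 12 15 17 20 21 21 21 20 21 21 21 21 21 21 21 21 21 21 21 21 22 21 21 21 21 22 21 21 21 16 6 6 6 6 6 6 6 6 6 6 6 6 6
-0.084 10 10 10 10 10 10 10 10 10 10 10 10 10 10 14 18 19 20 20 20 20 19 19 19 19 19 19 19 19 19 19 19 19 19 19 19 19 19 19 19 19 18 17 15 8 6 6 6 6 6 6 6 6 6 6 6 6
-0.196 10 10 10 10 10 10 10 10 10 10 10 10 10 10 10 10 10 10 10 10 10 10 10 10 10 10 17 21 21 21 22 22 22 21 18 12 10 10 10 10 10 10 10 10 10 10 9 7 6 6 6 6 6 6 6 6 6
-0.193 10 10 10 10 10 10 10 10 10 10 10 10 10 10 10 10 10 10 10 10 10 10 10 10 10 12 18 21 21 21 22 22 22 20 16 14 10 10 10 10 10 10 10 10 10 10 9 7 6 6 6 6 6 6 6 6 6
-0.19 10 10 10 10 10 10 10 10 10 10 10 10 10 10 10 10 10 10 10 10 10 10 10 10 10 13 20 21 21 21 22 22 22 21 18 12 10 10 10 10 10 10 10 10 10 10 9 7 6 6 6 6 6 6 6 6 6
-0.187 10 10 10 10 10 10 10 10 10 10 10 10 10 10 10 10 10 10 10 10 10 10 10 10 9 11 18 21 21 22 22 22 22 21 17 12 10 10 10 10 10 10 10 10 10 10 10 8 6 6 6 6 6 6 6 6 6
-0.184 10 10 10 10 10 10 10 10 10 10 10 10 10 10 10 11 12 12 12 10 10 11 11 12 11 14 20 22 21 22 22 22 22 20 19 14 12 12 12 12 12 11 10 10 10 10 9 7 6 6 6 6 6 6 6 6 6
```

>>> {"method": "play_rows", "body": {
  "rows": [
    {"dp":[0,-0.005,0],"dr":[0,0.01,0],"claw":0},
    {"dp":[0,-0.011,0],"dr":[0,0.01,0],"claw":0},
    {"dp":[0.001,-0.017,0],"dr":[0,0.01,0],"claw":0},
    {"dp":[0.002,-0.022,0],"dr":[0,0.01,0.01],"claw":0},
    {"dp":[0.003,-0.025,0],"dr":[0,0,0.015],"claw":0},
    {"dp":[0.003,-0.025,0],"dr":[0,0,0.015],"claw":0},
    {"dp":[0.003,-0.025,0],"dr":[0,0,0.015],"claw":0},
    {"dp":[0.004,-0.025,0],"dr":[0,0,0.015],"claw":0}
  ]
}}

```text
time: 30.1
tool_pos: [0.3658, 0.0733, 0.1003]
tool_rot: [3.141, 0.06, -3.12]
ft_force: [-0.6, -0.5, -4.3]
opening: 0.0234
gripper_force: 59.9
```

>>> {"method": "play_rows", "body": {
  "rows": [
    {"dp":[0.007,-0.027,0],"dr":[0,0,0.018],"claw":0},
    {"dp":[0.009,-0.03,0],"dr":[0,0,0.018],"claw":0},
    {"dp":[0.009,-0.03,0],"dr":[0,0,0.018],"claw":0},
    {"dp":[0.009,-0.03,0],"dr":[0,0,0.018],"claw":0},
    {"dp":[0.009,-0.03,0],"dr":[0,0,0.018],"claw":0},
    {"dp":[0.009,-0.03,0],"dr":[0,0,0.018],"claw":0},
    {"dp":[0.009,-0.03,0],"dr":[0,0,0.018],"claw":0},
    {"dp":[0.009,-0.03,0],"dr":[0,0,0.018],"claw":0}
  ]
}}

```text
time: 30.9
tool_pos: [0.436, -0.164, 0.1002]
tool_rot: [3.141, 0.06, -2.976]
ft_force: [1.1, 0.0, -5.7]
opening: 0.0237
gripper_force: 59.9
```

>>> {"method": "play_rows", "body": {
  "rows": [
    {"dp":[0.008,-0.028,0],"dr":[0,0,0.018],"claw":0},
    {"dp":[0.008,-0.025,0],"dr":[0,0,0.018],"claw":0},
    {"dp":[0.007,-0.02,0],"dr":[0,0,0.018],"claw":0},
    {"dp":[0.005,-0.014,0],"dr":[0,0,0.011],"claw":0},
    {"dp":[0.003,-0.008,0],"dr":[0,0,0],"claw":0},
    {"dp":[0,0,0],"dr":[0,0,0],"claw":0},
    {"dp":[0,0,0],"dr":[0,0,0],"claw":0}
  ]
}}

```text
time: 31.6
tool_pos: [0.4667, -0.2567, 0.1001]
tool_rot: [3.14, 0.06, -2.912]
ft_force: [0.1, 1.6, -4.2]
opening: 0.0233
gripper_force: 59.9
```

```bash
python3 - <<'E'
from h import *
status('w29.png')
a=np.array([.9700,.2425]);n=np.array([-a[1],a[0]]);M=np.array([.6034,-.2539]);t=arm.observe()['tool_pos'][:2]
print('target',M-.139*a,'delta',M-.139*a-t)
A=shot('scene','scene29.png');B=shot('side','side29.png')
# rod/pan profile along mat axis on z=.07 plane
for nm,im in(('sc',A),('sd',B)):
  hs=cv2.cvtColor(im['pixels'],cv2.COLOR_RGB2HSV)
  o=t+.139*a
  for y in(-.055,0,.055):
    print(nm,y,' '.join(('g' if H[1]>100 and 45<H[0]<85 else 'o' if H[1]>150 and H[0]<20 else '')+str(H[2]//10) for H in [hs[tuple(proj(im,[*(o+x*a+y*n),.07]).round().astype(int)[::-1])] for x in np.arange(-.075,.08,.003)]))
E
```

```text
t 31.6 pos [ 0.4667 -0.2567  0.1001] rot [ 3.1397  0.0596 -2.9118] F [ 0.1  1.6 -4.2] M [0.06 0.51 0.01]
rows 263.5 281.9714964370546 off 0.1392 rel -0.0416 pitch(nose down) -0.1012 origin rack [ 0.0027 -0.4399] underside z origin ~ 0.0655
target [ 0.46857   -0.2876075] delta [ 0.00184269 -0.03108461]
sc -0.055 g15 g16 g15 g15 g16 g16 g16 g14 14 17 17 17 16 15 14 14 17 16 17 16 16 14 16 18 20 20 20 18 17 16 18 19 20 20 18 16 13 11 12 13 g16 g16 g15 g15 g16 g16 g16 g16 g15 g15 g16 g15
sc 0 17 20 21 22 22 22 22 22 21 19 19 19 19 18 17 17 18 19 19 19 18 17 17 19 19 20 19 19 17 17 17 19 20 20 18 16 16 14 14 15 19 18 17 15 15 15 g16 g16 g16 g16 g16 g16
sc 0.055 18 g17 18 18 18 18 g17 18 17 17 18 17 18 17 16 16 16 17 18 18 17 17 15 13 14 15 13 14 13 13 14 13 14 15 15 14 15 13 12 11 11 11 11 11 11 11 10 11 11 11 11 11
sd -0.055 5 6 5 5 5 4 5 5 7 10 11 14 16 17 18 17 17 14 13 14 16 18 18 17 16 15 15 16 16 18 18 18 16 15 16 17 18 19 18 18 15 13 10 10 10 10 10 10 10 10 10 10
sd 0 19 21 22 21 21 21 21 19 16 18 18 16 16 18 18 18 18 17 14 15 16 18 18 18 17 16 15 16 17 19 19 17 17 16 15 16 17 19 19 17 15 14 18 18 18 12 10 10 9 10 10 10
sd 0.055 g15 g15 g14 g15 g15 g15 g15 14 13 12 12 13 13 15 14 15 14 12 13 13 15 14 15 14 13 12 11 12 12 11 12 11 11 11 11 12 12 11 11 10 10 10 10 10 10 10 10 9 10 9 10 9
```

>>> {"method": "play_rows", "body": {
  "rows": [
    {"dp":[0,-0.006,0],"dr":[0,0,0.007],"claw":0},
    {"dp":[0.001,-0.01,-0.003],"dr":[0,0,0.007],"claw":0},
    {"dp":[0.001,-0.01,-0.008],"dr":[0,0,0],"claw":0},
    {"dp":[0,-0.005,-0.01],"dr":[0,0,0],"claw":0},
    {"dp":[0,0,-0.008],"dr":[0,0,0],"claw":0},
    {"dp":[0,0,-0.005],"dr":[0,0,0],"claw":0},
    {"dp":[0,0,-0.002],"dr":[0,0,0],"claw":0},
    {"dp":[0,0,0],"dr":[0,0,0],"claw":0}
  ]
}}

```text
time: 32.55
tool_pos: [0.4692, -0.288, 0.0642]
tool_rot: [3.14, 0.06, -2.898]
ft_force: [0.3, -0.6, -4.1]
opening: 0.0236
gripper_force: 59.9
```

```bash
python3 - <<'E'
from h import *
status('w30.png')
a=np.array([.9700,.2425]);n=np.array([-a[1],a[0]]);M=np.array([.6034,-.2539]);t=arm.observe()['tool_pos'][:2]
print('delta',M-.139*a-t)
A=shot('scene','scene30.png');B=shot('side','side30.png')
# lip streak: find along axis profile at y=+-.02 in both views, triangulate
o=t+.139*a
P={}
for nm,im in(('sc',A),('sd',B)):
  g=cv2.cvtColor(im['pixels'],cv2.COLOR_RGB2GRAY)
  print(nm,' '.join(str(g[tuple(proj(im,[*(o+x*a),.03]).round().astype(int)[::-1])]//10) for x in np.arange(.03,.08,.0015)))
E
```

```text
t 32.55 pos [ 0.4692 -0.288   0.0642] rot [ 3.1403  0.0602 -2.8976] F [ 0.3 -0.6 -4.1] M [ 0.04  0.46 -0.01]
rows 263.5 281.5929868503444 off 0.1391 rel -0.0478 pitch(nose down) -0.108 origin rack [ 0.0063 -0.469 ] underside z origin ~ 0.0304
delta [-0.00083542  0.00061204]
sc 16 13 13 13 14 14 16 19 19 20 19 17 17 15 14 14 12 12 11 9 9 10 8 9 9 9 11 11 12 12 12 12 12 12
sd 15 16 17 17 17 18 18 18 18 18 18 17 15 15 15 15 16 17 16 16 13 13 13 10 10 10 10 10 10 10 10 10 10 10
```

The lip triangulates to about 40 mm, so the scoop is about 0.058 rad nose-up. I'll level it and lower onto the mat.

>>> {"method": "play_rows", "body": {
  "rows": [
    {"dp":[0.0009,0.0006,0],"dr":[-0.0067,0.0267,0],"claw":0},
    {"dp":[0.0008,0.0006,0],"dr":[-0.0067,0.0267,0],"claw":0},
    {"dp":[0,0,-0.004],"dr":[0,0,0],"claw":0},
    {"dp":[0,0,-0.003],"dr":[0,0,0],"claw":0},
    {"dp":[0,0,-0.0015],"dr":[0,0,0],"claw":0},
    {"dp":[0,0,0],"dr":[0,0,0],"claw":0}
  ]
}}

```text
time: 33.3
tool_pos: [0.4706, -0.2871, 0.0557]
tool_rot: [3.14, 0.005, -2.898]
ft_force: [1.0, -0.3, -5.5]
opening: 0.0237
gripper_force: 59.9
```

>>> {"method": "play_rows", "body": {
  "rows": [
    {"dp":[0,0,-0.001],"dr":[0,0,0],"claw":0},
    {"dp":[0,0,-0.001],"dr":[0,0,0],"claw":0},
    {"dp":[0,0,-0.001],"dr":[0,0,0],"claw":0},
    {"dp":[0,0,0],"dr":[0,0,0],"claw":0}
  ]
}}

```text
time: 33.7
tool_pos: [0.4709, -0.2872, 0.0529]
tool_rot: [3.141, 0.005, -2.898]
ft_force: [0.1, 0.4, -5.0]
opening: 0.0237
gripper_force: 59.9
```

```bash
python3 - <<'E'
from h import *
status('w31.png')
a=np.array([.9700,.2425]);M=np.array([.6034,-.2539]);t=arm.observe()['tool_pos'][:2]
print('delta',M-.139*a-t)
A=shot('scene','scene31.png');B=shot('side','side31.png');o=t+.139*a
for nm,im in(('sc',A),('sd',B)):
  g=cv2.cvtColor(im['pixels'],cv2.COLOR_RGB2GRAY)
  print(nm,' '.join(str(g[tuple(proj(im,[*(o+x*a),.018]).round().astype(int)[::-1])]//10) for x in np.arange(.03,.08,.0015)))
E
```

```text
t 33.7 pos [ 0.4709 -0.2872  0.0529] rot [ 3.141   0.0054 -2.8978] F [ 0.1  0.4 -5. ] M [-0.03  0.43  0.  ]
rows 263.5 281.865489957395 off 0.1391 rel -0.0433 pitch(nose down) -0.0488 origin rack [ 0.0061 -0.4688] underside z origin ~ 0.011
delta [-0.00240696 -0.00039232]
sc 19 19 17 17 16 14 14 13 13 15 15 19 19 19 17 17 16 13 13 13 13 12 12 12 12 12 12 12 12 12 12 12 12 11
sd 17 18 18 18 18 18 18 15 15 15 15 16 17 17 16 16 14 14 11 11 11 11 11 10 10 10 10 9 9 9 9 9 9 9
```

>>> {"method": "play_rows", "body": {
  "rows": [
    {"dp":[-0.001,0,-0.0005],"dr":[0,0,0],"claw":0},
    {"dp":[0,0,-0.0005],"dr":[0,0,0],"claw":0},
    {"dp":[0,0,-0.0005],"dr":[0,0,0],"claw":0},
    {"dp":[0,0,0],"dr":[0,0,0],"claw":0}
  ]
}}

```text
time: 34.25
tool_pos: [0.4703, -0.2873, 0.0526]
tool_rot: [-3.141, 0.006, -2.898]
ft_force: [-1.2, 2.4, 7.0]
opening: 0.0233
gripper_force: 59.9
```

>>> {"method": "play_rows", "body": {
  "rows": [
    {"dp":[0,0,-0.0005],"dr":[0,0,0],"claw":0},
    {"dp":[0,0,-0.0005],"dr":[0,0,0],"claw":0},
    {"dp":[0,0,0],"dr":[0,0,0],"claw":0}
  ]
}}

```text
time: 34.55
tool_pos: [0.4703, -0.2873, 0.0526]
tool_rot: [-3.141, 0.007, -2.898]
ft_force: [-4.2, 4.5, 14.0]
opening: 0.0235
gripper_force: 59.9
```

Contact comes at exactly the flat height. I'll ease off, release and rise.

>>> {"method": "play_rows", "body": {
  "rows": [
    {"dp":[0,0,0.001],"dr":[0,0,0],"claw":0},
    {"dp":[0,0,0],"dr":[0,0,0],"claw":0.03},
    {"dp":[0,0,0],"dr":[0,0,0],"claw":0.04},
    {"dp":[0,0,0],"dr":[0,0,0],"claw":0.055},
    {"dp":[0,0,0],"dr":[0,0,0],"claw":0.06},
    {"dp":[0,0,0],"dr":[0,0,0],"claw":0.06},
    {"dp":[0,0,0],"dr":[0,0,0],"claw":0.06}
  ]
}}

```text
time: 35.25
tool_pos: [0.47, -0.2873, 0.0515]
tool_rot: [3.141, 0.006, -2.898]
ft_force: [-0.2, 1.0, -0.5]
opening: 0.0594
gripper_force: 0.0
```

>>> {"method": "play_rows", "body": {
  "rows": [
    {"dp":[0,0,0.01],"dr":[0,0,0],"claw":0.06},
    {"dp":[0,0,0.02],"dr":[0,0,0],"claw":0.06},
    {"dp":[0,0,0.03],"dr":[0,0,0],"claw":0.06},
    {"dp":[0,0,0.04],"dr":[0,0,0],"claw":0.06},
    {"dp":[0,0,0.04],"dr":[0,0,0],"claw":0.06},
    {"dp":[0,0,0.04],"dr":[0,0,0],"claw":0.06},
    {"dp":[0,0,0.02],"dr":[0,0,0],"claw":0.06},
    {"dp":[0,0,0],"dr":[0,0,0],"claw":0.06}
  ]
}}

```text
time: 36.05
tool_pos: [0.4711, -0.2881, 0.2558]
tool_rot: [-3.136, 0.01, -2.898]
ft_force: [0.2, -0.3, 0.1]
opening: 0.0598
gripper_force: 0.0
```

>>> {"method": "play_rows", "body": {
  "rows": [
    {"dp":[0.01,0,0.01],"dr":[0,0,0],"claw":0.06},
    {"dp":[0.02,0.01,0.01],"dr":[0,0,0],"claw":0.06},
    {"dp":[0.03,0.01,0],"dr":[0,0,0],"claw":0.06},
    {"dp":[0.03,0.01,0],"dr":[0,0,0],"claw":0.06},
    {"dp":[0.02,0,0],"dr":[0,0,0],"claw":0.06},
    {"dp":[0,0,0],"dr":[0,0,0],"claw":0.06},
    {"dp":[0,0,0],"dr":[0,0,0],"claw":0.06}
  ]
}}

```text
time: 36.75
tool_pos: [0.5794, -0.257, 0.2702]
tool_rot: [3.139, 0.003, -2.897]
ft_force: [0.1, -0.6, -0.2]
opening: 0.0596
gripper_force: 0.0
```

```bash
python3 - <<'E'
from h import *
o=arm.observe();print(o['time'],o['tool_pos'],o['ft_force'])
W=shot('wrist','w33.png')
a=np.array([.9700,.2425]);n=np.array([-a[1],a[0]]);M=np.array([.6034,-.2539])
hs=cv2.cvtColor(W['pixels'],cv2.COLOR_RGB2HSV)
k=cv2.inRange(hs,(8,180,180),(28,255,255));c=max(cv2.findContours(k,0,1)[0],key=cv2.contourArea);R=cv2.minAreaRect(c)
P=np.array([onz(W,*p,.056)[:2]-M for p in cv2.boxPoints(R)]);print('bar mat-frame',np.c_[P@a,P@n].round(4).tolist(),'mean',(P@a).mean().round(4),(P@n).mean().round(4))
def f(u,v):
    return '.' if not(0<=u<640 and 0<=v<480) else (lambda H:('g' if H[1]>100 and 45<H[0]<85 else 'o' if H[1]>150 and H[0]<28 else '')+str(H[2]//10))(hs[v,u])
for y in(-.055,-.02,.02,.055):
    print(y,' '.join(f(*proj(W,[*(M+x*a+y*n),.029]).round().astype(int)) for x in np.arange(-.08,.081,.0025)))
for x in(-.033,-.011,.011,.033): print(x,' '.join(f(*proj(W,[*(M+x*a+y*n),.029]).round().astype(int)) for y in np.arange(-.09,.091,.005)))
E
```

```text
36.75 [ 0.57936869 -0.25696241  0.27016126] [ 0.05063586 -0.55443661 -0.20676909]
bar mat-frame [[-0.1611, -0.0111], [-0.1611, 0.0112], [-0.0774, 0.0118], [-0.0774, -0.0123]] mean -0.1192 -0.0001
-0.055 g21 g21 g21 g21 g21 g21 g21 g21 g21 g21 g21 g21 g21 17 20 22 23 24 24 23 22 20 17 21 22 23 24 23 23 22 19 18 21 23 24 24 24 23 22 18 19 21 23 24 24 24 23 22 20 g21 g21 g21 g20 g20 g21 g21 g20 g21 14 14 14 14 14 14 13
-0.02 g21 g21 g21 g21 g21 g21 g21 g21 g21 g21 g21 16 25 19 21 22 24 24 23 23 22 20 17 21 22 23 24 23 23 22 17 18 21 23 24 24 24 23 22 17 19 21 23 24 24 24 23 22 25 16 25 24 g20 g21 g21 g20 g20 g21 13 14 14 14 14 14 14
0.02 g13 g21 g21 g21 g21 g21 g21 g21 g21 g21 g21 17 25 18 21 22 24 24 23 23 22 18 18 21 22 24 24 23 23 22 17 19 21 23 24 24 24 23 22 17 19 21 22 24 24 24 23 22 20 16 25 23 g20 g20 g20 g21 g20 g21 14 14 13 13 13 14 14
0.055 g21 g21 g21 g21 g21 g21 g21 g21 g21 g21 g21 g21 g16 19 21 22 24 24 23 23 22 17 19 21 23 24 24 23 23 22 17 19 21 23 24 24 24 23 22 17 20 22 23 24 24 23 23 22 g20 g21 g20 g21 g20 g21 g21 g21 g21 g21 13 13 13 13 13 13 14
-0.033 14 14 14 g19 g21 24 24 23 23 20 23 23 23 23 23 23 23 23 23 23 23 23 23 23 23 23 23 23 12 23 23 21 g13 14 14 13 13
-0.011 14 14 14 g21 g21 22 24 23 23 16 23 23 23 23 23 23 23 23 23 23 23 23 23 23 23 23 23 23 18 23 23 22 13 10 14 13 13
0.011 14 14 13 g21 21 25 24 24 17 24 24 24 24 24 24 24 24 24 24 24 24 24 24 24 24 24 24 12 24 24 21 17 g21 14 14 14 14
0.033 13 13 14 g20 g20 25 24 24 19 24 24 24 24 24 24 24 24 24 24 24 24 24 24 24 24 24 24 24 22 23 23 19 g20 14 14 14 14
```

The scoop sits square on the mat: bar centre at (-119, 0) mm in the mat frame against -120 expected, with four level rods between wall and lip. The fingers are clear, so I'm handing in.

```bash
python3 -c "
from workcell import arm
print(arm.hand_in())"
```

```text
the job is handed in; nothing more can be done
None
```

I've handed in the job: the scoop, with one level layer of four rods, is set down and released on the green mat, squarely within about 1 mm, and the other three rods are in the rack. While being drawn under the strike bar the load jammed a few times, peaking at about 70 N on the wrist, and it took several back-and-forth passes to free it.

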